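# Open a conditioning cassette, load the sample plates and lock its hold-down bar

### The arm

A 6-joint arm with a two-finger parallel gripper is mounted at the origin on the work surface. World frame = base frame: x ahead of the robot, y to its left, z up, the work surface at z = 0. Lengths are in mm, angles in rad, forces in N, time in s.
With the tool pointing down it reaches from about 325 to 900 mm from the base axis. Payload 6.1 kg.
Tool frame: the origin (TCP) lies on the centre line of the jaws, within the pads' length; the fingertips stand ctrl.tcp_to_tips ahead of it and the grasp point (between the pads) lies 3 mm ahead of it (ctrl.tcp_to_tips is the distance from the TCP to the fingertips, in mm); z points along the fingers, y is the direction in which the jaws open and shut (so a half turn about z gives the same grasp; the last joint's range is limited). The gripper opens to 87 mm and grips with 3 to 60 N. Pads are 19 mm wide; open, the fingers measure 117 mm over their backs; the gripper's body (75 mm by 190 mm) begins 51 mm behind the grasp point.
Start: joints at [1.005, 0.22, 1.526, -0, 1.395, -0.126], TCP at [266.097, 565.516, 244.538] pointing down, gripper open.
Joint ranges: [-2.98, 2.98], [-0.91, 2.08], [0.09, 2.57], [-1.24, 4.39], [0.2, 2.65], [-2.68, 2.68]. Speed limits (rad/s): [2.57, 2.57, 3.01, 3.14, 3.14, 3.14].

### API

Orientations are given as [roll, pitch, yaw] about the fixed x, y, z axes, in that order (R = Rz(yaw) Ry(pitch) Rx(roll)).
In Python, from station import ctrl gives the robot as it stands.
- The arm moves only by the tool play_rows, never from a script. Its argument "plan" is a list of rows, each a list of 7 numbers: the opening in per cent of the stroke, from 0 (shut) to 100 (fully open), then the shift along the world's x, y, z in cm, then the turn, a rotation vector about the world's x, y, z in degrees. In form: [[grip, tx, ty, tz, wx, wy, wz], ...]. A call has 1 to 20 rows; each row is the pose to reach, as a shift and turn from the pose commanded when the call began; what a row does not reach only later rows make up. A row lasts 1/8 s, in which the tool goes at most 62.5 mm and 10.7 degrees, less where a joint would pass 70% of its speed; a pose out of reach is approached as far as the arm can. A call with a gripper value outside its range is refused whole. The fingers move at their own pace and stop on an object; "force" is the grip in N (left out, the last holds). Time passes only in rows, so rows that repeat a pose let the fingers close. It gives the time, the measured TCP pose, the force and the opening at its end, in the units of the state.
- ctrl.state(): the state, without advancing time (a new reading comes with each control period).
- ctrl.read_camera(name): name is "scene" or "top" or "wrist"; returns a dict with "img" (420x560x3 uint8, red, green, blue), "vertical_fov" (degrees; the focal length in pixels is half the picture's height over the tangent of half this angle, whatever the lens; pixels are square), "cx", "cy" (the principal point, pixels), "position" and "attitude" of the camera in the world; the wrist camera has in their place "hand_eye" (4x4, takes a point from camera to tool coordinates, whose origin is the TCP and whose axes are the flange's). Camera axes: x right, y down, z forward; pixel columns grow to the right and rows downward; lengths in mm; the calibration is good to about 2 mm. A picture is of the moment at which its call begins: read the wrist's pose just before it. There is no depth.
- ctrl.hand_in(): hands the job in, once; it reports no verdict.
The state is a dict: "time_s": time; "joint_positions": joint angles; "dq": joint speeds; "joint_efforts": joint torques, N m; "tool_pos": TCP position; "eef_rot": TCP orientation; "wrist_force": force on the tool from outside, world axes, zero at the start; "torque": the same for the moment, N m; "opening": finger opening in mm.
Only numpy, scipy, OpenCV 4.12 (cv2) and the standard library are available. Lean on these libraries where they do the work, as an engineer would, in place of code of your own. Each camera call takes 0.05 s, during which the arm holds its last target.

### The job

Open the conditioning cassette: turn both turnbuttons off the hold-down bar, lift the bar out and lay it on the bench. Put every sample plate from the supply stand into an empty slot of the cassette, upright and fully home, then lay the bar back in its notches across the plates and turn both turnbuttons square over its ends. Keep the reference plates seated in their slots and leave the other things on the bench alone.

Things in the scene. Friction and masses are not known exactly. Their poses are not given: they have to be found in the camera images.
- cassette: Conditioning cassette, fixed, 150 x 188 mm. Origin: underside, below the middle of its 7 slots at y = -54, -36, -18, 0, 18, 36, 54 mm. Each slot, open above, is 7 mm wide (y), 106 mm long (x -53 to 53), floor 8 mm above the bench; blue fins between them end in 45 degree ridges 45 mm above the bench that guide a plate up to 4 mm off. Cheeks at y = +-81 mm, on its +x side, carry the bar's notches and the turnbuttons.
- notch_mid (a point): Point midway between the cassette's two notches, at the height of their floors (71 mm above the bench): cassette x = 36, y = 0 mm. Axes as the cassette's. The seated bar's underside centre lies here, the bar along y. Each notch is 19 mm wide (x), cut in a cheek at y = 70 to 92 (or -70 to -92) mm; sloped lips rise to 83 mm above the bench; end stops at y = +-87 mm.
- stand: Supply stand, fixed to the bench, white plastic, 120 x 154 mm, 34 mm tall. Origin: underside, centre. Four slots 8 mm wide (y) and 108 mm long (x) at y = -51, -17, 17, 51 mm, floor 8 mm above the bench, in which the sample plates stand at the start.
- latch_l (a joint): Left turnbutton (at the cassette's +y end), about a vertical axis, turned by hand with slight friction and staying where left. 0: wing points along the cassette's +y, away from the bar; grows anticlockwise seen from above; 1.57: wing points along the cassette's -x, square across the end of the bar; stop at 1.65.
- latch_r (a joint): Right turnbutton (at the cassette's -y end), the mirror image. 0: wing points along the cassette's -y; grows clockwise seen from above; 1.57: wing points along the cassette's -x, square across the end of the bar; stop at 1.65.
- latch_l_grip (a point): Point on the left turnbutton's axis (cassette x = 66, y = 81 mm), 105.5 mm above the bench, mid-height of its black grip fin: 10 mm thick, 92.5 to 118.5 mm above the bench, along the wing from 10 mm behind the axis to 30 mm beyond it. Steel wing: 16 mm wide, tip 44 mm from the axis, underside 87.5 mm up. Axes: the cassette's at joint value 0; they turn with the wing.
- latch_r_grip (a point): The same point on the right turnbutton (cassette x = 66, y = -81 mm); same sizes, mirror image. Axes: the cassette's at joint value 0; they turn with the wing.
- bar: Hold-down bar, loose, at the start lying in the cassette's notches under the turnbuttons: steel, 168 mm long (its own y), 16 mm wide (x), 14 mm thick, with an upright black grip block at its middle, 30 mm along the bar, 10 mm across, rising from 14 to 50 mm above its underside. 0.2 kg. Origin: centre of the underside. Same either way round.
- plate1: Sample plate 1 (may be absent), loose, standing in the supply stand: aluminium, 100 mm wide (own x), 5 mm thick (y), 62 mm tall, with a black grip tab upright on its top edge: 40 mm wide (x, centred), 8 mm thick, from 61 to 97 mm above the lower edge. 0.1 kg. Origin: middle of the lower edge. All sample plates are alike and the same either way round.
- plate2: Sample plate 2 (may be absent), loose, standing in the supply stand: aluminium, 100 mm wide (own x), 5 mm thick (y), 62 mm tall, with a black grip tab upright on its top edge: 40 mm wide (x, centred), 8 mm thick, from 61 to 97 mm above the lower edge. 0.1 kg. Origin: middle of the lower edge. All sample plates are alike and the same either way round.
- plate3: Sample plate 3 (may be absent), loose, standing in the supply stand: aluminium, 100 mm wide (own x), 5 mm thick (y), 62 mm tall, with a black grip tab upright on its top edge: 40 mm wide (x, centred), 8 mm thick, from 61 to 97 mm above the lower edge. 0.1 kg. Origin: middle of the lower edge. All sample plates are alike and the same either way round.
- plate4: Sample plate 4 (may be absent), loose, standing in the supply stand: aluminium, 100 mm wide (own x), 5 mm thick (y), 62 mm tall, with a black grip tab upright on its top edge: 40 mm wide (x, centred), 8 mm thick, from 61 to 97 mm above the lower edge. 0.1 kg. Origin: middle of the lower edge. All sample plates are alike and the same either way round.
- ref1: Reference plate 1 (may be absent), loose, already seated in slot 1 of the cassette (y = -54 mm): aluminium, 100 x 5 x 62 mm as the sample plates but without a grip tab. Origin: middle of the lower edge.
- ref2: Reference plate 2 (may be absent), loose, already seated in slot 2 of the cassette (y = -36 mm): aluminium, 100 x 5 x 62 mm as the sample plates but without a grip tab. Origin: middle of the lower edge.
- ref3: Reference plate 3 (may be absent), loose, already seated in slot 3 of the cassette (y = -18 mm): aluminium, 100 x 5 x 62 mm as the sample plates but without a grip tab. Origin: middle of the lower edge.
- ref4: Reference plate 4 (may be absent), loose, already seated in slot 4 of the cassette (y = 0 mm): aluminium, 100 x 5 x 62 mm as the sample plates but without a grip tab. Origin: middle of the lower edge.
- ref5: Reference plate 5 (may be absent), loose, already seated in slot 5 of the cassette (y = 18 mm): aluminium, 100 x 5 x 62 mm as the sample plates but without a grip tab. Origin: middle of the lower edge.
- ref6: Reference plate 6 (may be absent), loose, already seated in slot 6 of the cassette (y = 36 mm): aluminium, 100 x 5 x 62 mm as the sample plates but without a grip tab. Origin: middle of the lower edge.
- ref7: Reference plate 7 (may be absent), loose, already seated in slot 7 of the cassette (y = 54 mm): aluminium, 100 x 5 x 62 mm as the sample plates but without a grip tab. Origin: middle of the lower edge.
- jar: Bystander: glass jar, 60 mm across, 75 mm tall. Origin: its underside, or middle if lying.
- sample_tray: Bystander: empty black food tray, 130 x 90 x 35 mm. Origin: its underside, or middle if lying.
- film_core: Bystander: upright cardboard core, 48 mm across, 100 mm tall. Origin: its underside, or middle if lying.
- spoon: Bystander: wooden spoon lying flat. Origin: its underside, or middle if lying.
- vial: Bystander: white plastic bottle, 44 mm across, 90 mm tall. Origin: its underside, or middle if lying.
There are look-alikes about, which are no part of the job. Leave any red look-alike of the bar alone.

How it is judged:
By the outcome, as a careful person would: the job done as asked, in the order asked, and still so for the second after the job is handed in, with the robot touching nothing.
Of plate1, plate2, plate3, plate4 only 2 to 4 are there at a start; the rules pass over those that are not, and their reading is None.
Of ref1, ref2, ref3, ref4, ref5, ref6, ref7 only 2 to 3 are there at a start; the rules pass over those that are not, and their reading is None.
At some moment in a run one of bar may be knocked a few centimetres aside while the robot is not near it.
It also fails if it takes over 210 s, if anything falls off the work surface, if the arm or the gripper's body presses on something with over 40 N, if the wrist force passes 120 N, or if a joint passes its speed limit or range.

## Working session

There is one attempt and no reset: what is moved stays moved. The work goes in short steps, Python scripts to look and compute and a tool call to move; the robot and the scene stay as the last step left them, time stands still between calls to the robot, and variables do not carry over. Pictures are saved under pics/ and viewed, and the job is handed in when it is done.

Besides the shell and the picture viewer there is one more tool, called after "Request:" as name(argument=value, ...), one argument or row to a line, values as JSON. play_rows: Moves the arm, as the interface text tells. Its arguments: {"type":"object","properties":{"plan":{"type":"array"},"force":{"type":"number"}},"required":["plan"]}

```bash
ls; mkdir -p pics; python3 - <<'E'
from station import ctrl
import cv2
s=ctrl.state();print(s)
print(ctrl.tcp_to_tips)
for n in ["scene","top","wrist"]:
    c=ctrl.read_camera(n); cv2.imwrite(f"pics/{n}0.png",c["img"][:,:,::-1])
    print({k:v for k,v in c.items() if k!="img"})
E
```

```text
pics
{'time_s': 0.0, 'joint_positions': array([ 1.00489677e+00,  2.21235795e-01,  1.52759585e+00,  7.43948125e-06,
        1.39466557e+00, -1.26123208e-01]), 'dq': array([ 0.00181302, -0.00077453,  0.00024827, -0.0021244 ,  0.00042689,
        0.00030438]), 'joint_efforts': array([-8.59282591e-04, -4.94609964e+01, -3.87382472e+01,  6.99553569e-02,
        5.68979164e-02, -1.46282900e-04]), 'tool_pos': array([265.79678776, 565.04494574, 243.43928221]), 'eef_rot': array([-3.13970414e+00, -2.46837018e-04,  2.70181476e+00]), 'wrist_force': array([-0.48464802,  0.34331945,  1.0871833 ]), 'torque': array([0.04851482, 0.00663675, 0.01215353]), 'opening': 87.2166093269791}
22.0
{'vertical_fov': 44.387486408434505, 'cx': 280.8987605294564, 'cy': 211.3660469130764, 'position': array([1360.74432827,  607.64690582,  808.14042715]), 'attitude': array([-2.17212885, -0.01360976,  2.23117597])}
{'vertical_fov': 53.89641520477849, 'cx': 279.22622310124177, 'cy': 210.2161501175907, 'position': array([ 4.19795683e+02, -5.42118011e-02,  1.08529122e+03]), 'attitude': array([-3.00308079, -0.02880391, -1.55429979])}
{'vertical_fov': 65.94157020997578, 'cx': 277.97942753264755, 'cy': 208.73104621538846, 'hand_eye': array([[-2.69471097e-04, -9.65357074e-01, -2.60932264e-01,
         7.11075909e+01],
       [ 9.99999769e-01, -4.23028649e-04,  5.32332269e-04,
        -3.13410254e-01],
       [-6.24272544e-04, -2.60932060e-01,  9.65356965e-01,
        -1.38528025e+02],
       [ 0.00000000e+00,  0.00000000e+00,  0.00000000e+00,
         1.00000000e+00]])}
```

View pics/scene0.png

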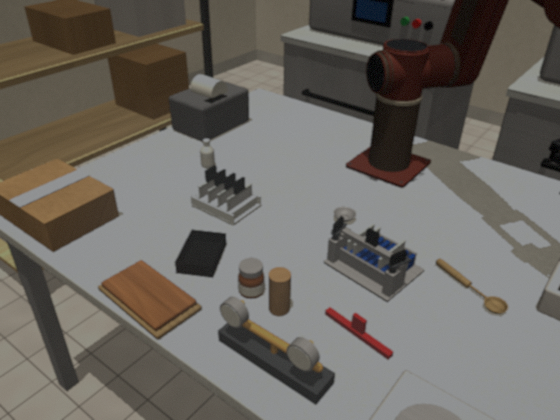

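View pics/top0.png

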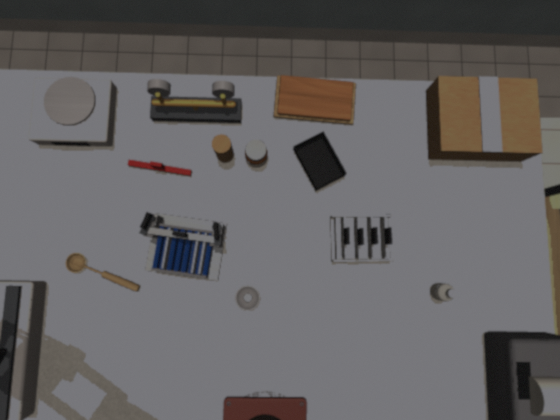

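View pics/wrist0.png

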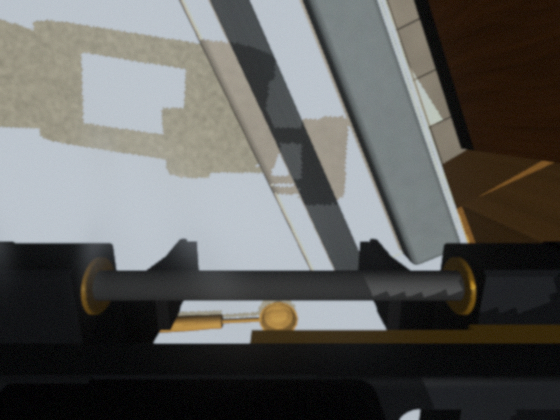

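```bash
cat > h.py <<'E'
from station import ctrl
import numpy as np, cv2
from scipy.spatial.transform import Rotation as R
def grab(n):
    s=ctrl.state(); c=ctrl.read_camera(n)
    c["f"]=c["img"].shape[0]/2/np.tan(np.radians(c["vertical_fov"])/2)
    if n=="wrist":
        T=np.eye(4);T[:3,:3]=R.from_euler("xyz",s["eef_rot"]).as_matrix();T[:3,3]=s["tool_pos"]
        W=T@c["hand_eye"];c["Rm"]=W[:3,:3];c["p"]=W[:3,3]
    else:
        c["Rm"]=R.from_euler("xyz",c["attitude"]).as_matrix();c["p"]=np.array(c["position"])
    return c
def ray(c,u,v):
    d=c["Rm"]@np.array([(u-c["cx"])/c["f"],(v-c["cy"])/c["f"],1.]);return d/np.linalg.norm(d)
def onz(c,u,v,z):
    d=ray(c,u,v);return c["p"]+d*(z-c["p"][2])/d[2]
def pix(c,P):
    q=(np.asarray(P,float)-c["p"])@c["Rm"];return np.array([c["cx"]+c["f"]*q[...,0]/q[...,2],c["cy"]+c["f"]*q[...,1]/q[...,2]]).T
def tri(c1,uv1,c2,uv2):
    d1=ray(c1,*uv1);d2=ray(c2,*uv2);A=np.stack([d1,-d2],1);t=np.linalg.lstsq(A,c2["p"]-c1["p"],rcond=None)[0]
    a=c1["p"]+t[0]*d1;b=c2["p"]+t[1]*d2;return (a+b)/2,np.linalg.norm(a-b)
def save(img,name,crop=None,k=1):
    if crop: img=img[crop[1]:crop[3],crop[0]:crop[2]]
    img=cv2.resize(img,None,fx=k,fy=k,interpolation=cv2.INTER_CUBIC)
    cv2.imwrite(f"pics/{name}.png",np.ascontiguousarray(img[:,:,::-1]))
def show():
    s=ctrl.state();print("t",round(s["time_s"],2),"pos",np.round(s["tool_pos"],1),"rot",np.round(s["eef_rot"],3),"F",np.round(s["wrist_force"],1),"T",np.round(s["torque"],2),"open",round(s["opening"],1),"q",np.round(s["joint_positions"],2))
E
python3 - <<'E'
from h import *
c=grab("top")
save(c["img"],"topcas",(130,190,250,290),6)
save(c["img"],"topst",(310,195,410,275),6)
s=grab("scene")
save(s["img"],"sccas",(310,195,440,300),6)
save(s["img"],"scst",(180,130,280,230),6)
for n,u,v in [("cas",185,245),("stand",361,239)]: print(n,onz(c,u,v,40))
E
```

```text
cas [473.06082136 207.3369238   40.        ]
stand [ 496.34111282 -237.22288996   40.        ]
```

View pics/topcas.png

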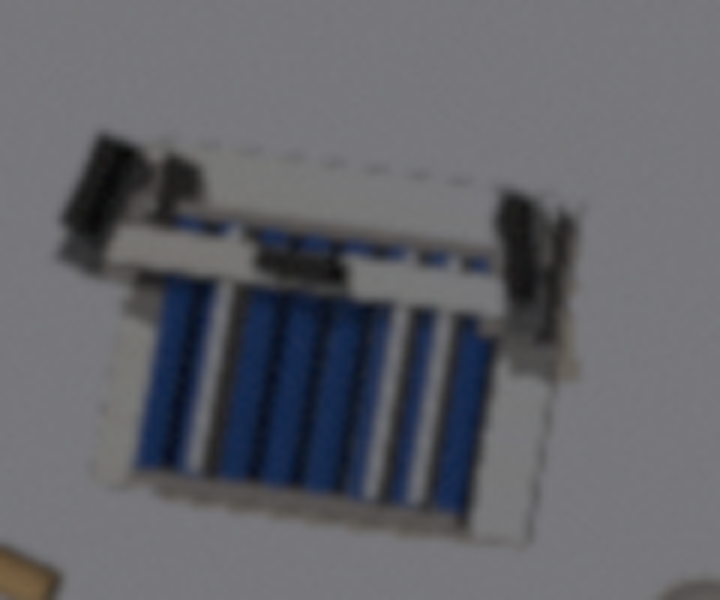

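View pics/topst.png

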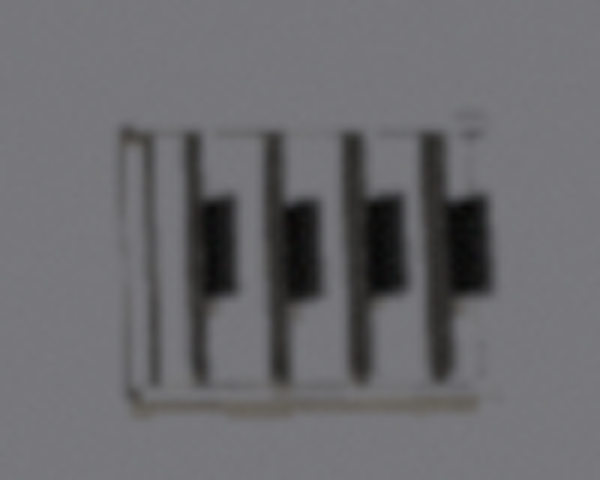

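View pics/sccas.png

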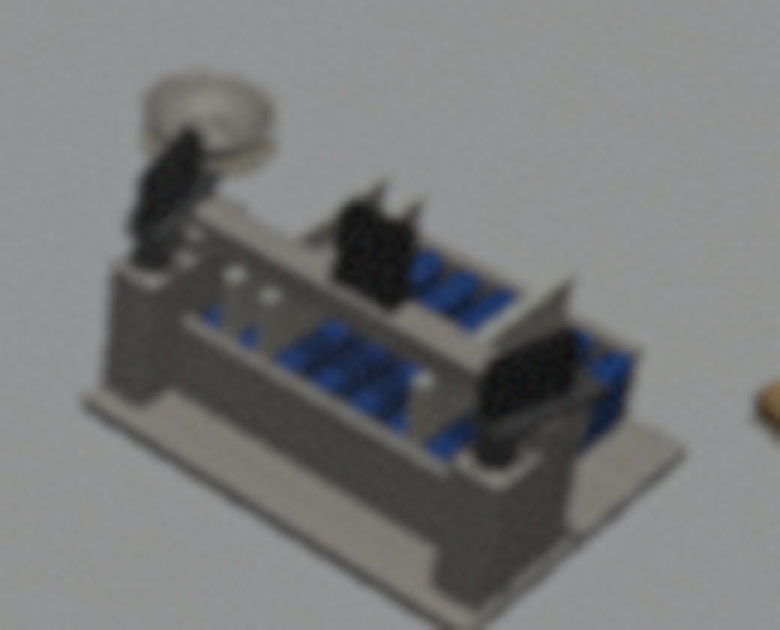

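View pics/scst.png

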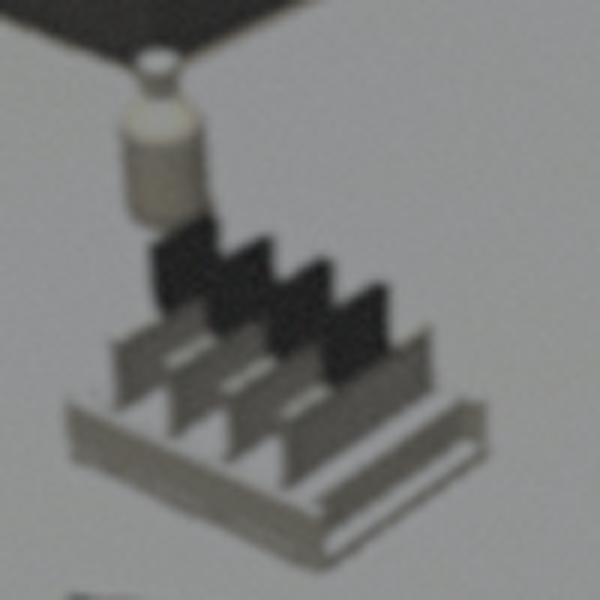

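The cassette is at about top (185,245), with its blue fins. The stand at (361,239) holds four tabbed plates. The real bar is the light steel one in the cassette at (180,235). There are two look-alikes: the red bar at (160,167) and the yellow/black fixture at (196,105). Next I'll move the wrist camera over the cassette for a closer look.

Request:
play_rows(
  plan=[
    [60,10,-13,1.5,0,0,8],
    [60,28,-37,1.5,0,0,16.4],
    [60,28,-37,1.5,0,0,16.4],
    [60,28,-37,1.5,0,0,16.4],
    [60,28,-37,1.5,0,0,16.4],
    [60,28,-37,1.5,0,0,16.4],
    [60,28,-37,1.5,0,0,16.4],
    [60,28,-37,1.5,0,0,16.4],
    [60,28,-37,1.5,0,0,16.4],
    [60,28,-37,1.5,0,0,16.4],
    [60,28,-37,1.5,0,0,16.4],
    [60,28,-37,1.5,0,0,16.4],
    [60,28,-37,1.5,0,0,16.4],
  ],
)

```text
time_s: 1.88
tool_pos: [545.8, 196.2, 259.6]
eef_rot: [3.142, 0.0, 2.989]
wrist_force: [0.4, 0.3, 0.1]
opening: 52.3
```

```bash
python3 - <<'E'
from h import *
show()
c=grab("wrist");save(c["img"],"w1")
E
```

```text
t 1.88 pos [545.8 196.2 259.6] rot [3.142 0.    2.989] F [0.4 0.3 0.1] T [ 0.01  0.05 -0.04] open 52.3 q [ 0.21  0.1   1.63  0.    1.41 -1.21]
```

View pics/w1.png

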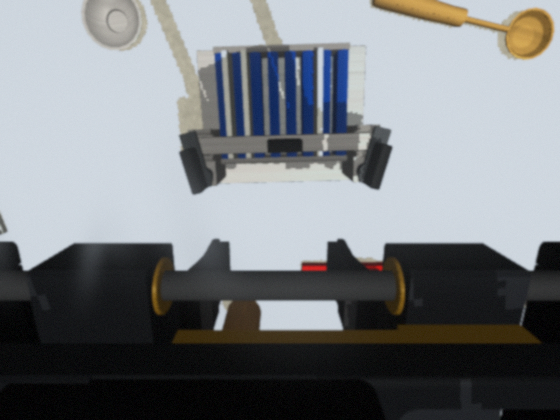

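```bash
python3 - <<'E'
from h import *
c=grab("wrist");save(c["img"],"w1c",(160,30,410,200),3.2)
np.save("c1.npy",c,allow_pickle=True)
# predicted guess overlay numbers
E
```

```text
(no output)
```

View pics/w1c.png

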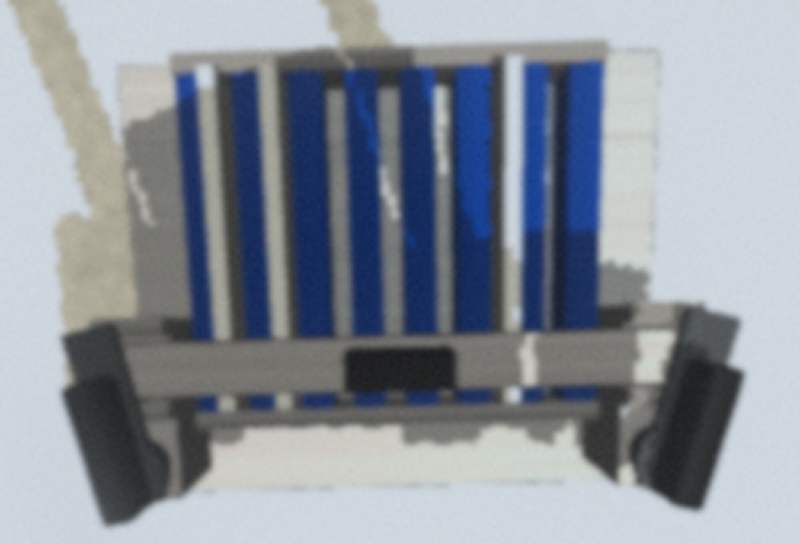

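```bash
python3 - <<'E'
from h import *
c=np.load("c1.npy",allow_pickle=True).item()
def P(u,v,z): return onz(c,160+u/3.2-.34,30+v/3.2-.34,z)
def rep(n,a,b):
    d=a-b; print(n,np.round(a,1),np.round(b,1),"len",round(np.hypot(*d[:2]),1),"ang",np.round(np.degrees(np.arctan2(d[1],d[0])),2))
rep("ref1",P(228,410,70),P(207,66,70))
rep("ref2",P(288,407,70),P(270,60,70))
rep("ref6",P(515,403,70),P(513,55,70))
for n,a in [("s3",(338,85,341,330)),("s4",(388,85,393,330)),("s5",(443,85,445,330)),("s7",(560,70,556,328))]:
    rep(n,P(a[2],a[3],8),P(a[0],a[1],8))
rep("plate back corners z?4",P(658,50,4),P(120,66,4))
print("block",P(400,370,121))
rep("bar front edge top",P(130,345,85),P(670,330,85))
rep("bar rear edge top",P(140,398,85),P(670,386,85))
E
```

```text
ref1 [503.5 154.4  70. ] [405.2 167.2  70. ] len 99.1 ang -7.43
ref2 [505.4 173.2  70. ] [406.4 185.5  70. ] len 99.7 ang -7.09
ref6 [515.1 243.9  70. ] [415.8 255.2  70. ] len 99.9 ang -6.47
s3 [486.4 191.1   8. ] [404.8 203.4   8. ] len 82.6 ang -8.59
s4 [489.3 209.9   8. ] [407.4 220.5   8. ] len 82.6 ang -7.36
s5 [492.2 228.8   8. ] [410.3 239.3   8. ] len 82.6 ang -7.33
s7 [497.7 269.1   8. ] [411.7 279.9   8. ] len 86.7 ang -7.12
plate back corners z?4 [409.9 314.9   4. ] [386.5 129.4   4. ] len 187.0 ang 82.8
block [495.72137994 209.21864476 121.        ]
bar front edge top [479.  131.8  85. ] [499.  289.9  85. ] len 159.3 ang -97.22
bar rear edge top [494.6 131.4  85. ] [515.3 288.6  85. ] len 158.5 ang -97.49
```

```bash
python3 - <<'E'
from h import *
c=np.load("c1.npy",allow_pickle=True).item()
save(c["img"],"w1l",(165,120,235,205),7); save(c["img"],"w1r",(345,115,405,200),7)
E
```

```text
(no output)
```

View pics/w1l.png

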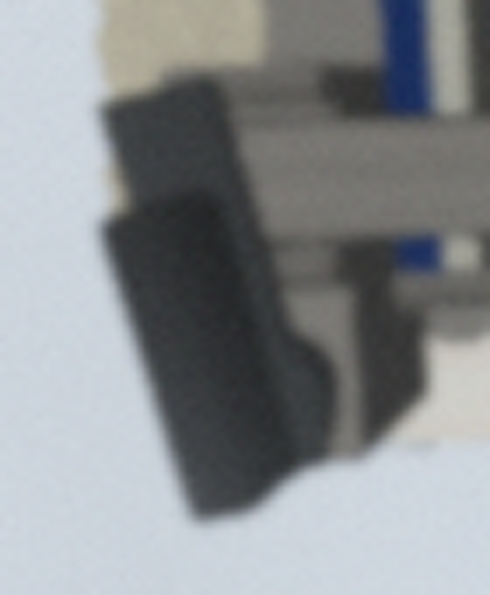

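View pics/w1r.png

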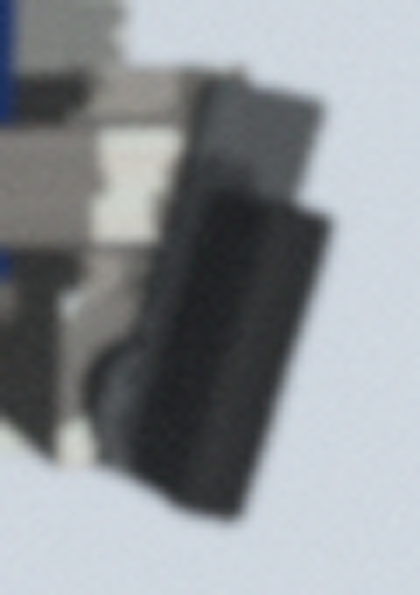

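```bash
python3 - <<'E'
from h import *
c=np.load("c1.npy",allow_pickle=True).item()
for n,o,a,b in [("L",(345,115),(330,220),(240,515)),("R",(165,120),(108,230),(197,515))]:
    A=onz(c,o[0]+a[0]/7,o[1]+a[1]/7,118.5);B=onz(c,o[0]+b[0]/7,o[1]+b[1]/7,118.5)
    d=A-B;th=np.degrees(np.arctan2(d[1],d[0]));print(n,A,B,np.hypot(*d[:2]),"world wing dir",th,"cass",th+7.2)
E
```

```text
L [510.79848172 299.48314223 118.5       ] [545.68720192 286.05204332 118.5       ] 37.3847190087461 world wing dir 158.9448081465735 cass 166.1448081465735
R [488.61530681 120.26007108 118.5       ] [525.0850858  123.16238143 118.5       ] 36.58508145441525 world wing dir -175.44991995175474 cass -168.24991995175475
```

Request:
play_rows(
  plan=[
    [46,-0.5,4.5,-3,0,0,-8],
    [46,-1.0,9.0,-7,0,0,-12.2],
    [46,-1.0,9.0,-11,0,0,-12.2],
    [46,-1.0,9.0,-11,0,0,-12.2],
    [46,-1.0,9.0,-11,0,0,-12.2],
    [46,-1.0,9.0,-11,0,0,-12.2],
  ],
)

```text
time_s: 2.72
tool_pos: [537.8, 285.6, 152.2]
eef_rot: [3.139, 0.003, 2.774]
wrist_force: [-0.4, 0.1, 0.3]
opening: 40.0
```

```bash
python3 - <<'E'
from h import *
show()
c=grab("wrist");save(c["img"],"w2")
print(pix(c,[[535.8,286,118.5],[507.8,296.7,118.5]]))
E
```

```text
t 2.73 pos [537.8 285.6 152.2] rot [3.139e+00 3.000e-03 2.774e+00] F [-0.4  0.1  0.3] T [ 0.05 -0.02  0.03] open 40.0 q [ 0.36  0.26  1.66 -0.    1.22 -0.84]
[[277.7082003  246.75069486]
 [277.55403739 195.39606123]]
```

View pics/w2.png

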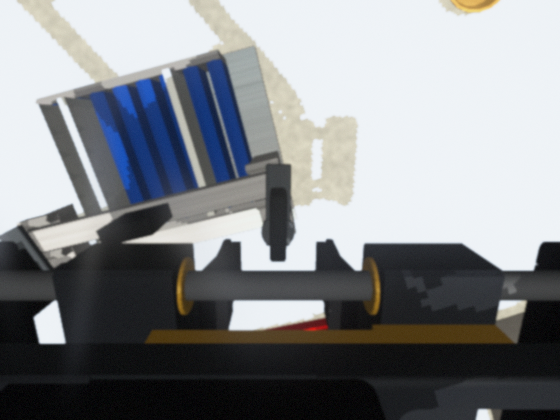

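Request:
play_rows(
  plan=[
    [46,0,0,0,0,0,0],
    [46,0,0,0,0,0,0],
  ],
)

```text
time_s: 3.02
tool_pos: [536.4, 285.4, 150.2]
eef_rot: [3.141, 0.001, 2.775]
wrist_force: [-0.1, -0.3, 0.2]
opening: 40.2
```

```bash
python3 - <<'E'
from h import *
show()
c=grab("wrist");save(c["img"],"w3",(220,140,340,280),5)
d=np.array([np.cos(np.radians(159)),np.sin(np.radians(159)),0]);a=np.array([535.8,286,118.5])
print(pix(c,[a,a+30*d,a-10*d,a+44*d-[0,0,26]]))
E
```

```text
t 3.02 pos [536.4 285.4 150.2] rot [3.141e+00 1.000e-03 2.775e+00] F [-0.1 -0.3  0.2] T [ 0.01 -0.01  0.03] open 40.2 q [ 0.36  0.26  1.66  0.    1.22 -0.84]
[[278.90247459 250.30928343]
 [278.91222128 198.55838129]
 [278.89940921 266.58516294]
 [278.74007733 166.15765679]]
```

View pics/w3.png

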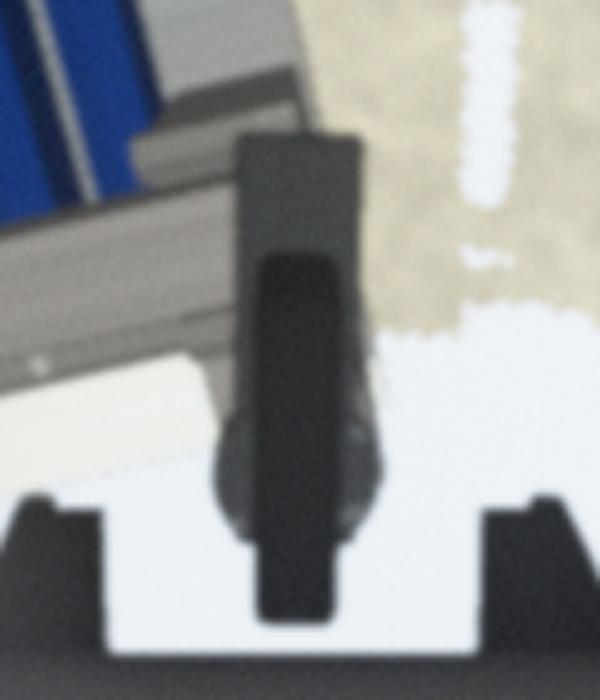

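Request:
play_rows(
  plan=[
    [46,-0.1,0.1,-1.7,0,0,0],
    [46,-0.1,0.1,-3.3,0,0,0],
    [46,-0.1,0.1,-3.3,0,0,0],
    [0,-0.1,0.1,-3.3,0,0,0],
    [0,-0.1,0.1,-3.3,0,0,0],
    [0,-0.1,0.1,-3.3,0,0,0],
    [0,-0.1,0.1,-3.3,0,0,0],
    [0,-0.1,0.1,-3.3,0,0,-5],
  ],
  force=12,
)

```text
time_s: 4.08
tool_pos: [535.3, 286.5, 117.0]
eef_rot: [3.141, 0.001, 2.686]
wrist_force: [0.6, -0.6, 0.9]
opening: 9.6
```

```bash
python3 - <<'E'
from h import *
show()
E
```

```text
t 4.08 pos [535.3 286.5 117. ] rot [3.141e+00 1.000e-03 2.686e+00] F [ 0.6 -0.6  0.9] T [-0.06  0.02  0.02] open 9.6 q [ 0.36  0.3   1.68 -0.    1.16 -0.75]
```

Gripped at 9.6 mm, and turning freely.

Request:
play_rows(
  plan=[
    [0,0,0,0,0,0,-10],
    [0,0,0,0,0,0,-20],
    [0,0,0,0,0,0,-30],
    [0,0,0,0,0,0,-40],
    [0,0,0,0,0,0,-50],
    [0,0,0,0,0,0,-60],
    [0,0,0,0,0,0,-70],
    [0,0,0,0,0,0,-70],
    [0,0,0,0,0,0,-70],
  ],
)

```text
time_s: 5.2
tool_pos: [536.4, 287.1, 117.0]
eef_rot: [3.139, -0.002, 1.467]
wrist_force: [5.6, 1.7, -2.5]
opening: 9.9
```

Request:
play_rows(
  plan=[
    [40,0,0,0,0,0,0],
    [40,0,0,0,0,0,0],
    [40,0,0,0,0,0,0],
    [40,0,0,3.5,0,0,0],
    [40,0,0,3.5,0,0,0],
    [40,0,0,3.5,0,0,0],
  ],
)

```text
time_s: 5.95
tool_pos: [534.9, 286.4, 151.3]
eef_rot: [-3.141, 0.0, 1.466]
wrist_force: [-1.3, 0.4, -0.4]
opening: 35.0
```

```bash
python3 - <<'E'
from h import *
show()
c=grab("wrist");save(c["img"],"w4")
E
```

```text
t 5.95 pos [534.9 286.4 151.3] rot [-3.141  0.     1.466] F [-1.3  0.4 -0.4] T [-0.11  0.08 -0.02] open 35.0 q [ 0.36  0.26  1.66 -0.    1.22  0.47]
```

View pics/w4.png

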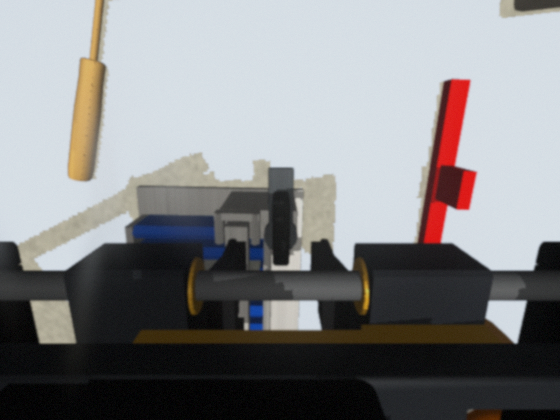

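Request:
play_rows(
  plan=[
    [46,0,-1,2,0,0,-10],
    [46,-1,-5,2,0,0,-20],
    [46,-1.9,-10,2,0,0,-30],
    [46,-1.9,-16.1,2,0,0,-40],
    [46,-1.9,-16.1,2,0,0,-50],
    [46,-1.9,-16.1,2,0,0,-60],
    [46,-1.9,-16.1,1,0,0,-70],
    [46,-1.9,-16.1,0,0,0,-79.4],
    [46,-1.9,-16.1,0,0,0,-79.4],
    [46,-1.9,-16.1,0,0,0,-79.4],
    [46,-1.9,-16.1,0,0,0,-79.4],
    [46,-1.9,-16.1,0,0,0,-79.4],
  ],
)

```text
time_s: 7.5
tool_pos: [516.3, 125.6, 151.9]
eef_rot: [-3.142, -0.001, 0.081]
wrist_force: [0.4, -0.5, -0.7]
opening: 40.2
```

```bash
python3 - <<'E'
from h import *
show()
c=grab("wrist");save(c["img"],"w5")
d=np.array([np.cos(np.radians(184.6)),np.sin(np.radians(184.6)),0]);a=np.array([516.1,125.7,118.5])
print(pix(c,[a,a+30*d,a-10*d,a+44*d-[0,0,26]]))
E
```

```text
t 7.5 pos [516.3 125.6 151.9] rot [-3.142e+00 -1.000e-03  8.100e-02] F [ 0.4 -0.5 -0.7] T [-0.06  0.13  0.  ] open 40.2 q [0.09 0.08 1.86 0.   1.2  1.58]
[[277.24055021 251.23192348]
 [277.23821351 298.17339856]
 [277.24137385 234.68596842]
 [277.35998639 296.37091899]]
```

View pics/w5.png

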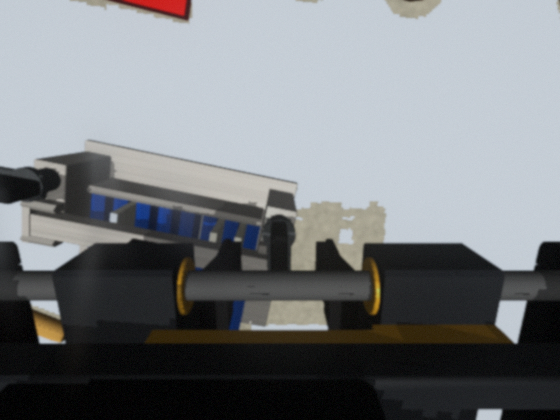

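Request:
play_rows(
  plan=[
    [46,0,0,-1.7,0,0,0],
    [46,0,0,-3.4,0,0,0],
    [46,0,0,-3.4,0,0,0],
    [0,0,0,-3.4,0,0,0],
    [0,0,0,-3.4,0,0,0],
    [0,0,0,-3.4,0,0,0],
    [0,0,0,-3.4,0,0,0],
    [0,0,0,-3.4,0,0,5],
  ],
)

```text
time_s: 8.55
tool_pos: [516.4, 125.3, 117.9]
eef_rot: [3.141, -0.001, 0.169]
wrist_force: [0.0, -2.3, 1.4]
opening: 10.0
```

```bash
python3 - <<'E'
from h import *
show()
E
```

```text
t 8.55 pos [516.4 125.3 117.9] rot [ 3.141e+00 -1.000e-03  1.690e-01] F [ 0.  -2.3  1.4] T [-0.23  0.19 -0.  ] open 10.0 q [ 0.09  0.13  1.88 -0.    1.13  1.49]
```

Request:
play_rows(
  plan=[
    [0,0,0,0,0,0,10],
    [0,0,0,0,0,0,20],
    [0,0,0,0,0,0,30],
    [0,0,0,0,0,0,40],
    [0,0,0,0,0,0,50],
    [0,0,0,0,0,0,60],
    [0,0,0,0,0,0,72],
    [0,0,0,0,0,0,72],
    [0,0,0,0,0,0,72],
  ],
)

```text
time_s: 9.68
tool_pos: [516.2, 125.4, 117.9]
eef_rot: [3.141, 0.0, 1.421]
wrist_force: [-1.1, -1.3, 4.4]
opening: 10.3
```

Request:
play_rows(
  plan=[
    [40,0,0,0,0,0,0],
    [40,0,0,0,0,0,0],
    [40,0,0,0,0,0,0],
    [40,0,0,3.5,0,0,0],
    [40,0,0,5.5,0,0,0],
    [40,0,0,5.5,0,0,0],
  ],
)

```text
time_s: 10.42
tool_pos: [517.5, 125.7, 174.3]
eef_rot: [3.138, -0.001, 1.424]
wrist_force: [-0.2, -0.7, -0.2]
opening: 34.6
```

```bash
python3 - <<'E'
from h import *
show()
c=grab("wrist");save(c["img"],"w6")
E
```

```text
t 10.43 pos [517.5 125.7 174.3] rot [ 3.138e+00 -1.000e-03  1.424e+00] F [-0.2 -0.7 -0.2] T [-0.08  0.12 -0.02] open 34.6 q [0.09 0.06 1.84 0.   1.24 0.24]
```

View pics/w6.png

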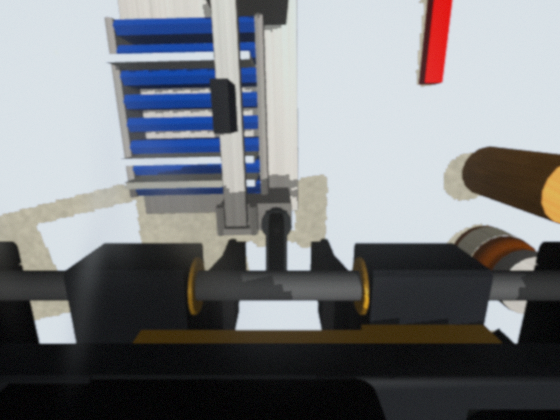

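Request:
play_rows(
  plan=[
    [46,-0.5,3,0,0,0,1.2],
    [46,-2,8.4,0,0,0,1.2],
    [46,-2,8.4,-2,0,0,1.2],
    [46,-2,8.4,-2,0,0,1.2],
    [46,-2,8.4,-2,0,0,1.2],
    [46,-2,8.4,-2,0,0,1.2],
  ],
)

```text
time_s: 11.22
tool_pos: [496.6, 209.0, 153.0]
eef_rot: [3.141, -0.0, 1.444]
wrist_force: [-0.3, 0.1, 0.1]
opening: 40.1
```

```bash
python3 - <<'E'
from h import *
show()
c=grab("wrist");save(c["img"],"w7",(180,60,400,280),3)
print(pix(c,[[496.2,209.6,121]]))
E
```

```text
t 11.22 pos [496.6 209.  153. ] rot [ 3.141 -0.     1.444] F [-0.3  0.1  0.1] T [-0.04  0.07 -0.02] open 40.1 q [ 0.25  0.1   1.84 -0.    1.2   0.38]
[[276.86416967 250.45842854]]
```

View pics/w7.png

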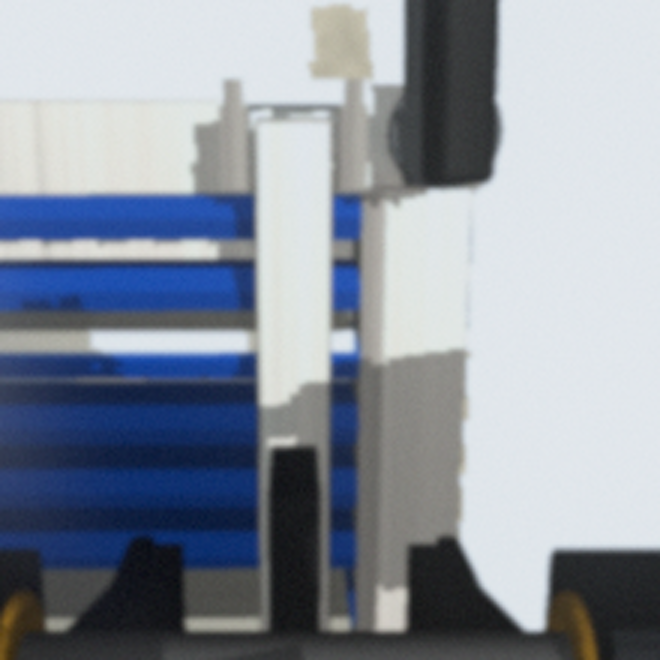

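Request:
play_rows(
  plan=[
    [46,0,0,-2,0,0,0],
    [46,0,0,-4,0,0,0],
    [46,0,0,-4,0,0,0],
    [0,0,0,-4,0,0,0],
    [0,0,0,-4,0,0,0],
    [0,0,0,-4,0,0,0],
    [0,0,0,-4,0,0,0],
    [0,0,0,-4,0,0,0],
    [0,0,0,-3,0,0,0],
    [0,0,0,-1,0,0,0],
    [0,0,0,1,0,0,0],
    [0,0,0,3,0,0,0],
    [0,0,0,5,0,0,0],
    [0,0,0,5,0,0,0],
  ],
  force=25,
)

```text
time_s: 13.02
tool_pos: [497.2, 209.9, 204.6]
eef_rot: [3.138, -0.001, 1.445]
wrist_force: [1.1, 0.6, -1.4]
opening: 10.2
```

```bash
python3 - <<'E'
from h import *
show()
c=grab("scene");save(c["img"],"s8",(180,130,460,340),2.8)
t=grab("top");save(t["img"],"t8")
for n,u,v,z in [("jar",247,297,75),("core",222,143,100),("bottle",256,150,90)]: print(n,onz(t,u,v,z))
E
```

```text
t 13.03 pos [497.2 209.9 204.6] rot [ 3.138e+00 -1.000e-03  1.445e+00] F [ 1.1  0.6 -1.4] T [-0.11  0.06 -0.02] open 10.2 q [0.25 0.05 1.8  0.   1.3  0.38]
jar [349.75040568  46.89908706  75.        ]
core [721.37219794 117.10551808 100.        ]
bottle [708.64209341  33.6672638   90.        ]
```

View pics/s8.png

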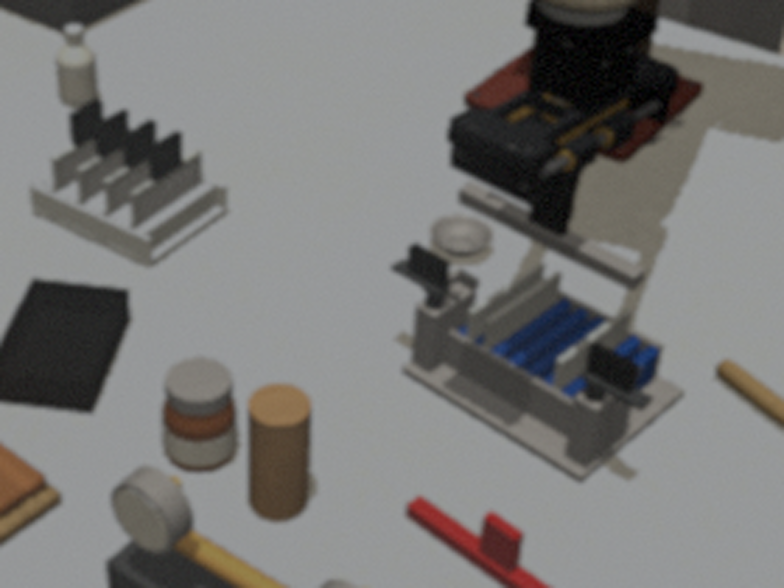

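Request:
play_rows(
  plan=[
    [0,0,-5,0,0,0,0],
    [0,0.5,-11,0,0,0,0],
    [0,1,-17,0,0,0,0],
    [0,1,-23,0,0,0,0],
    [0,1,-23,-5,0,0,0],
    [0,1,-23,-10,0,0,0],
    [0,1,-23,-13,0,0,0],
    [0,1,-23,-15,0,0,0],
    [0,1,-23,-15.6,0,0,0],
    [0,1,-23,-16,0,0,0],
    [0,1,-23,-16,0,0,0],
    [0,1,-23,-16,0,0,0],
  ],
)

```text
time_s: 14.62
tool_pos: [506.8, -20.6, 43.4]
eef_rot: [3.14, 0.0, 1.445]
wrist_force: [0.3, -0.2, -1.1]
opening: 10.2
```

```bash
python3 - <<'E'
from h import *
show()
E
```

```text
t 14.62 pos [506.8 -20.6  43.4] rot [3.14  0.    1.445] F [ 0.3 -0.2 -1.1] T [-0.09  0.07  0.02] open 10.2 q [-0.2   0.19  1.98 -0.    0.97 -0.07]
```

Request:
play_rows(
  plan=[
    [0,0,0,-0.1,0,0,0],
    [0,0,0,-0.2,0,0,0],
    [0,0,0,-0.2,0,0,0],
  ],
)

```text
time_s: 15.0
tool_pos: [506.7, -20.6, 42.0]
eef_rot: [3.141, 0.0, 1.445]
wrist_force: [-3.4, 0.4, 8.7]
opening: 9.8
```

```bash
python3 - <<'E'
from h import *
show()
E
```

```text
t 15.0 pos [506.7 -20.6  42. ] rot [3.141 0.    1.445] F [-3.4  0.4  8.7] T [ 0.03  0.76 -0.  ] open 9.8 q [-0.2   0.19  1.98 -0.    0.97 -0.07]
```

Request:
play_rows(
  plan=[
    [46,0,0,0,0,0,0],
    [46,0,0,0,0,0,0],
    [46,0,0,0,0,0,0],
    [46,0,0,4,0,0,0],
    [60,0,0,10,0,0,2],
    [60,-1,-3,15,0,0,4],
    [60,-1,-9,21,0,0,6],
    [60,-1,-15,21,0,0,8],
    [60,-1,-21,21,0,0,8],
    [60,-1,-28,21,0,0,8],
    [60,-1,-28,21,0,0,8],
    [60,-1,-28,21,0,0,8],
    [60,-1,-28,21,0,0,8],
  ],
)

```text
time_s: 16.62
tool_pos: [496.2, -298.9, 250.2]
eef_rot: [-3.141, -0.001, 1.586]
wrist_force: [-0.5, -0.0, 0.0]
opening: 52.4
```

```bash
python3 - <<'E'
from h import *
show()
c=grab("wrist");save(c["img"],"w9");np.save("c9.npy",c,allow_pickle=True)
t=grab("top");save(t["img"],"t9")
E
```

```text
t 16.62 pos [ 496.2 -298.9  250.2] rot [-3.141e+00 -1.000e-03  1.586e+00] F [-0.5 -0.   0. ] T [-0.1   0.07 -0.01] open 52.4 q [-0.68  0.11  1.64  0.    1.39 -0.69]
```

View pics/w9.png

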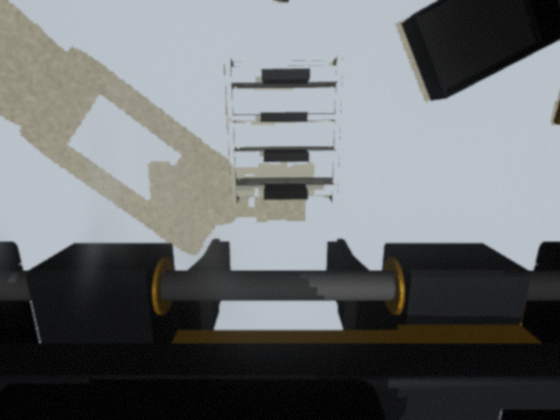

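View pics/t9.png

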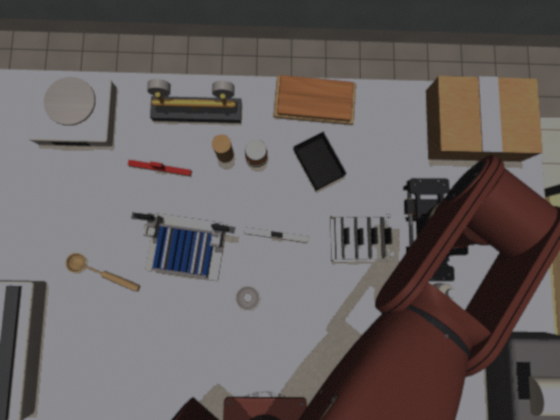

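```bash
python3 - <<'E'
from h import *
c=np.load("c9.npy",allow_pickle=True).item()
save(c["img"],"w9c",(210,45,360,215),3.5)
g=cv2.cvtColor(c["img"],cv2.COLOR_RGB2GRAY)[45:215,210:360]
n,l,st,ce=cv2.connectedComponentsWithStats((g<60).astype(np.uint8))
print([(list(s),) for s in st[1:] if s[4]>40])
E
```

```text
[([np.int32(53), np.int32(25), np.int32(45), np.int32(15), np.int32(630)],), ([np.int32(52), np.int32(69), np.int32(44), np.int32(7), np.int32(291)],), ([np.int32(55), np.int32(104), np.int32(43), np.int32(12), np.int32(481)],), ([np.int32(55), np.int32(138), np.int32(42), np.int32(16), np.int32(616)],)]
```

View pics/w9c.png

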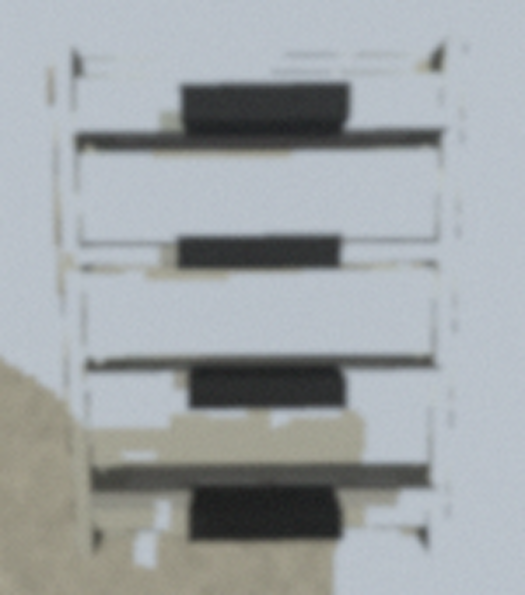

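```bash
python3 - <<'E'
from h import *
c=np.load("c9.npy",allow_pickle=True).item()
P=lambda u,v,z: onz(c,210+u/3.5-.36,45+v/3.5-.36,z)
for n,ul,ur,v0,v1 in [("A",182,350,84,116),("B",178,341,235,268),("C",190,345,376,408),("D",191,341,508,540)]:
    a=P(ul,(v0+v1)/2,105);b=P(ur,(v0+v1)/2,105);print(n,np.round((a+b)/2,1),np.round(b-a,1),np.round(P(266,v0,105)-P(266,v1,105),1))
# stand rim inner corners
for q in [(75,50),(440,50),(95,545),(425,545)]: print(np.round(P(*q,34),1))
# plate ends z=70
for q in [(78,135),(442,135),(90,362),(433,362),(93,470),(430,470)]: print(np.round(P(*q,70),1))
E
```

```text
A [ 500.8 -189.8  105. ] [39.2  0.6  0. ] [-0.1  6.9  0. ]
B [ 499.9 -223.8  105. ] [39.3  0.6  0. ] [-0.2  7.6  0. ]
C [ 502.6 -257.4  105. ] [38.5  0.6  0. ] [-0.2  7.9  0. ]
D [ 502.9 -291.   105. ] [38.4  0.6  0. ] [-0.2  8.4  0. ]
[ 446.8 -167.6   34. ]
[ 552.  -166.1   34. ]
[ 449.8 -314.4   34. ]
[ 556.1 -312.8   34. ]
[ 452.  -194.4   70. ]
[ 548. -193.   70.]
[ 454.  -253.5   70. ]
[ 549.2 -252.    70. ]
[ 454.3 -283.7   70. ]
[ 550.1 -282.3   70. ]
```

Request:
play_rows(
  plan=[
    [75,0.7,1,-4,0,0,0.4],
    [75,0.7,1,-9,0,0,0.4],
    [75,0.7,1,-13,0,0,0.4],
    [75,0.7,1,-15.4,0,0,0.4],
    [75,0.7,1,-15.4,0,0,0.4],
    [75,0.7,1,-15.4,0,0,0.4],
    [30,0.7,1,-15.4,0,0,0.4],
    [30,0.7,1,-15.4,0,0,0.4],
    [30,0.7,1,-15.4,0,0,0.4],
    [30,0.7,1,-15.4,0,0,0.4],
  ],
  force=40,
)

```text
time_s: 17.98
tool_pos: [503.2, -290.7, 96.8]
eef_rot: [3.141, 0.0, 1.592]
wrist_force: [-0.8, -0.0, 1.9]
opening: 39.4
```

```bash
python3 - <<'E'
from h import *
show()
E
```

```text
t 17.98 pos [ 503.2 -290.7   96.8] rot [3.141 0.    1.592] F [-0.8 -0.   1.9] T [-0.01  0.06  0.02] open 39.4 q [-0.66  0.27  1.77 -0.    1.11 -0.68]
```

Request:
play_rows(
  plan=[
    [30,0,0,2,0,0,0],
    [30,0,0,6,0,0,0],
    [30,0,0,11,0,0,0],
    [30,0,2,14,0,0,0],
    [30,-0.5,7,14,0,0,-1],
    [30,-1,13,14,0,0,-2],
    [30,-1.5,19,14,0,0,-3],
    [30,-2,25,14,0,0,-4],
    [30,-2.5,31,14,0,0,-5],
    [30,-3,37,14,0,0,-6],
    [30,-4,43,14,0,0,-7],
    [30,-4.5,48.7,14,0,0,-8.4],
    [30,-4.5,48.7,14,0,0,-8.4],
    [30,-4.5,48.7,11,0,0,-8.4],
    [30,-4.5,48.7,7.5,0,0,-8.4],
    [30,-4.5,48.7,7.5,0,0,-8.4],
    [30,-4.5,48.7,7.5,0,0,-8.4],
    [30,-4.5,48.7,7.5,0,0,-8.4],
  ],
)

```text
time_s: 20.23
tool_pos: [459.5, 196.5, 173.7]
eef_rot: [3.138, -0.001, 1.445]
wrist_force: [-0.4, -0.8, -1.7]
opening: 39.6
```

```bash
python3 - <<'E'
from h import *
show()
c=grab("wrist");save(c["img"],"w10")
c=grab("scene");save(c["img"],"s10",(300,150,460,310),4)
E
```

```text
t 20.23 pos [459.5 196.5 173.7] rot [ 3.138e+00 -1.000e-03  1.445e+00] F [-0.4 -0.8 -1.7] T [-0.04 -0.02  0.04] open 39.6 q [ 0.25 -0.02  1.92 -0.    1.23  0.37]
```

View pics/w10.png

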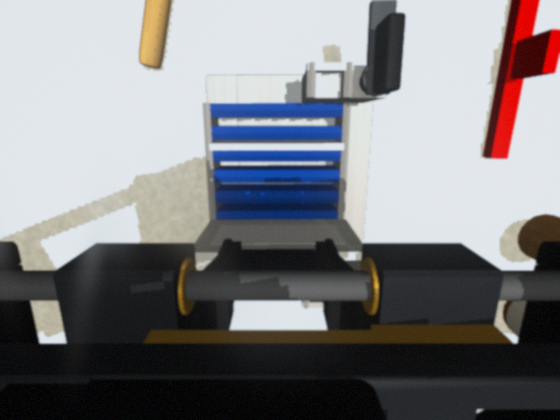

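View pics/s10.png

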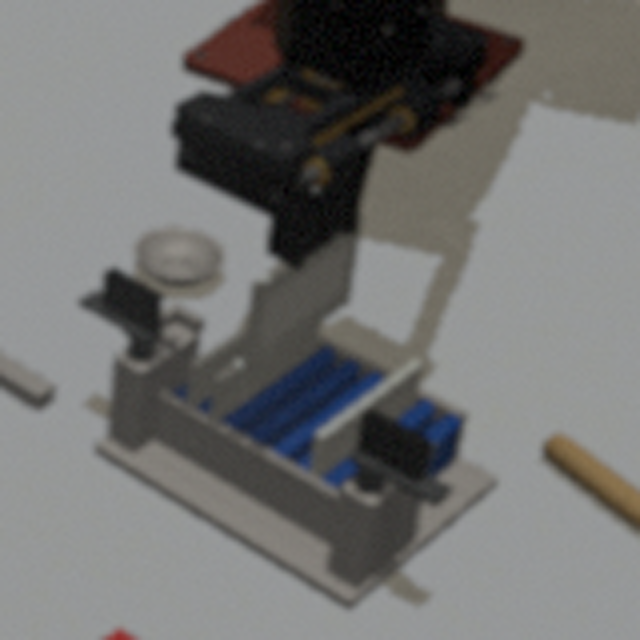

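```bash
python3 - <<'E'
from h import *
show()
c=grab("wrist");save(c["img"],"w10c",(190,60,390,250),4)
o=np.array([460.8,214.4]);a=np.radians(-7.2);M=np.array([[np.cos(a),-np.sin(a)],[np.sin(a),np.cos(a)]])
W=lambda x,y,z:np.r_[o+M@[x,y],z]
print(pix(c,[W(-50,36,70),W(50,36,70)]))
E
```

```text
t 20.32 pos [459.  196.5 173.1] rot [ 3.139e+00 -1.000e-03  1.445e+00] F [ 0.5  0.6 -1.2] T [-0.06  0.06 -0.  ] open 39.5 q [ 0.25 -0.02  1.92 -0.    1.23  0.37]
[[208.76997251 145.5237829 ]
 [344.92472005 145.43571853]]
```

View pics/w10c.png

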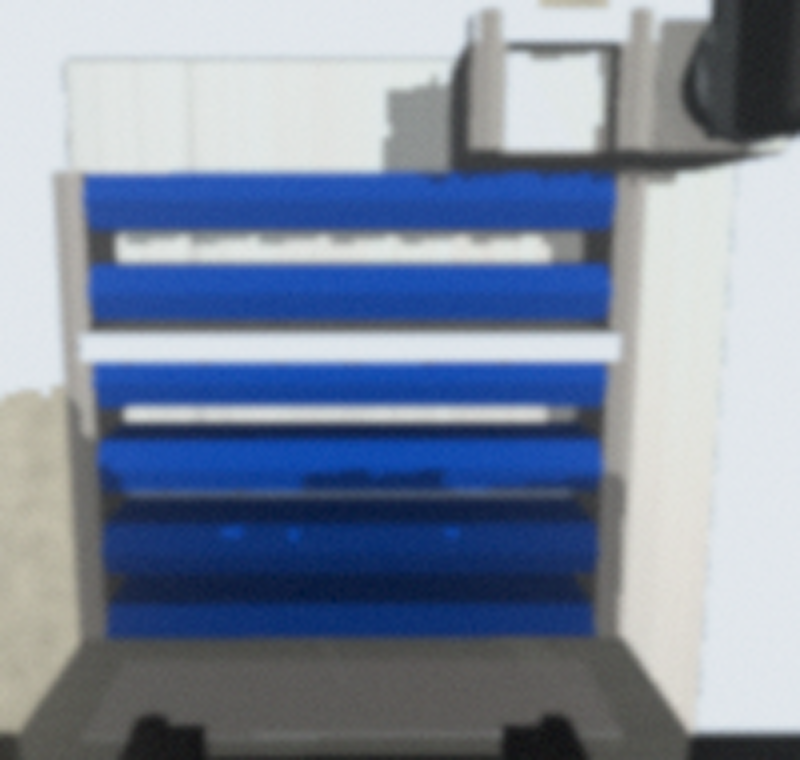

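Request:
play_rows(
  plan=[
    [30,0,0,-2,0,0,0],
    [30,0,0,-3.5,0,0,0],
    [30,0,0,-4.5,0,0,0],
    [30,0,0,-5.2,0,0,0],
    [30,0,0,-5.9,0,0,0],
    [30,0,0,-6.5,0,0,0],
    [30,0,0,-7,0,0,0],
    [30,0,0,-7.3,0,0,0],
    [30,0,0,-7.6,0,0,0],
    [30,0,0,-7.6,0,0,0],
    [30,0,0,-7.6,0,0,0],
  ],
)

```text
time_s: 21.75
tool_pos: [458.3, 196.8, 96.8]
eef_rot: [3.141, -0.0, 1.445]
wrist_force: [-4.5, -0.6, 7.5]
opening: 39.2
```

```bash
python3 - <<'E'
from h import *
show()
E
```

```text
t 21.75 pos [458.3 196.8  96.8] rot [ 3.141 -0.     1.445] F [-4.5 -0.6  7.5] T [-0.25  0.8   0.02] open 39.2 q [0.25 0.08 1.98 0.   1.08 0.37]
```

Request:
play_rows(
  plan=[
    [75,0,0,0,0,0,0],
    [75,0,0,0,0,0,0],
    [75,0,0,0,0,0,0],
    [75,0,0,2,0,0,0],
    [75,0,0,6,0,0,0],
    [75,0,-3,10,0,0,0],
    [75,1,-9,10,0,0,1],
    [75,2,-15,10,0,0,2],
    [75,3,-21,10,0,0,3],
    [75,3.5,-27,10,0,0,5],
    [75,4,-33,10,0,0,6],
    [75,4.4,-39,10,0,0,8.4],
    [75,4.4,-45.4,8,0,0,8.4],
    [75,4.4,-45.4,4,0,0,8.4],
    [75,4.4,-45.4,4,0,0,8.4],
    [75,4.4,-45.4,4,0,0,8.4],
  ],
)

```text
time_s: 23.75
tool_pos: [502.5, -257.1, 136.4]
eef_rot: [3.141, 0.0, 1.592]
wrist_force: [0.4, -0.5, -0.1]
opening: 65.6
```

```bash
python3 - <<'E'
from h import *
show()
c=grab("wrist");save(c["img"],"w11")
c=grab("scene");save(c["img"],"s11",(300,180,440,310),4)
E
```

```text
t 23.75 pos [ 502.5 -257.1  136.4] rot [3.141 0.    1.592] F [ 0.4 -0.5 -0.1] T [-0.04  0.04 -0.06] open 65.6 q [-0.61  0.18  1.79  0.    1.18 -0.63]
```

View pics/w11.png

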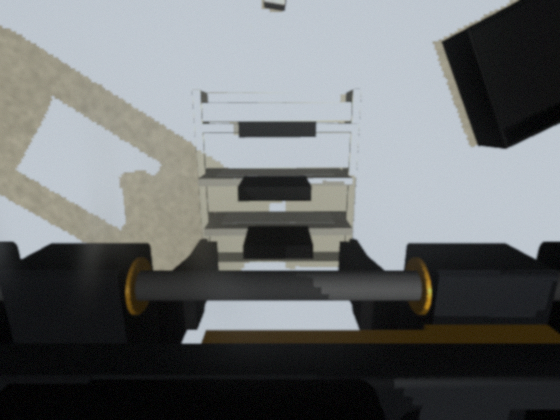

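View pics/s11.png

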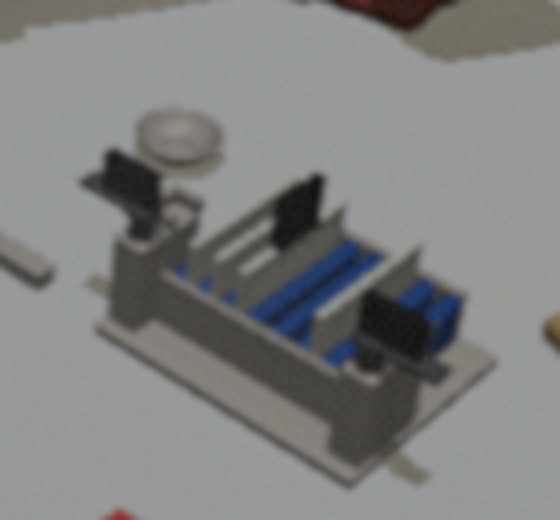

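Request:
play_rows(
  plan=[
    [75,0,0,-2,0,0,0],
    [75,0,0,-3.9,0,0,0],
    [75,0,0,-3.9,0,0,0],
    [75,0,0,-3.9,0,0,0],
    [30,0,0,-3.9,0,0,0],
    [30,0,0,-3.9,0,0,0],
    [30,0,0,-3.9,0,0,0],
    [30,0,0,-3.9,0,0,0],
    [30,0,0,-3.9,0,0,0],
    [30,0,0,-1,0,0,0],
    [30,0,0,3,0,0,0],
    [30,0,0,7,0,0,0],
    [30,0,0,10,0,0,0],
    [30,0,0,10,0,0,0],
  ],
)

```text
time_s: 25.6
tool_pos: [503.4, -258.4, 238.4]
eef_rot: [3.137, 0.003, 1.592]
wrist_force: [0.1, -0.2, -1.1]
opening: 39.5
```

Request:
play_rows(
  plan=[
    [30,-0.5,5,0,0,0,-1],
    [30,-1,11,0,0,0,-2],
    [30,-1.5,17,0,0,0,-3],
    [30,-2,23,0,0,0,-4],
    [30,-2.5,29,0,0,0,-5],
    [30,-3,35,0,0,0,-6],
    [30,-4,41,0,0,0,-7],
    [30,-4.1,47.2,0,0,0,-8.4],
    [30,-4.1,47.2,0,0,0,-8.4],
    [30,-4.1,47.2,-3,0,0,-8.4],
    [30,-4.1,47.2,-6,0,0,-8.4],
    [30,-4.1,47.2,-6,0,0,-8.4],
    [30,-4.1,47.2,-6,0,0,-8.4],
    [30,-4.1,47.2,-6,0,0,-8.4],
  ],
)

```text
time_s: 27.35
tool_pos: [462.1, 214.5, 177.0]
eef_rot: [3.139, -0.001, 1.445]
wrist_force: [-0.2, 0.5, 0.0]
opening: 39.2
```

```bash
python3 - <<'E'
from h import *
show()
c=grab("wrist");save(c["img"],"w12")
c=grab("scene");save(c["img"],"s12",(300,150,440,310),4)
E
```

```text
t 27.35 pos [462.1 214.5 177. ] rot [ 3.139e+00 -1.000e-03  1.445e+00] F [-0.2  0.5  0. ] T [-0.07  0.05 -0.01] open 39.2 q [ 0.28  0.    1.9  -0.    1.24  0.41]
```

View pics/w12.png

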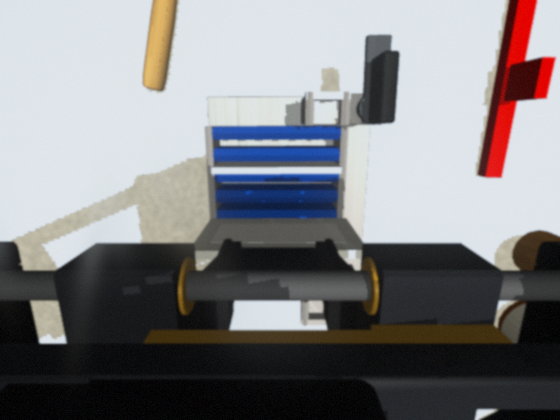

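View pics/s12.png

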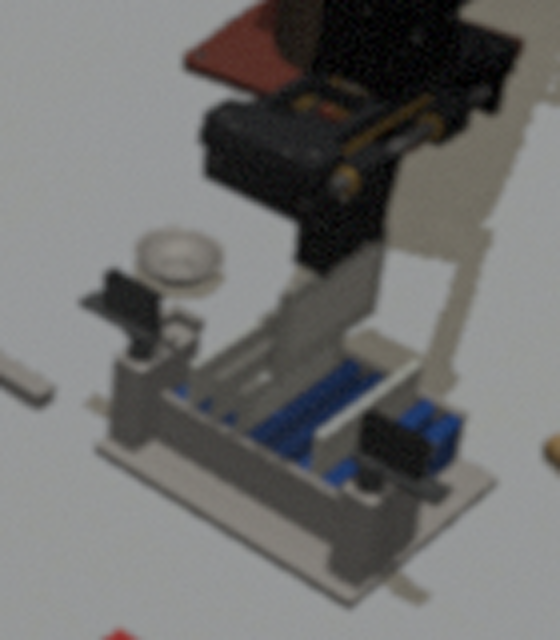

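Request:
play_rows(
  plan=[
    [30,0,0,-2,0,0,0],
    [30,0,0,-3.5,0,0,0],
    [30,0,0,-4.5,0,0,0],
    [30,0,0,-5.2,0,0,0],
    [30,0,0,-5.9,0,0,0],
    [30,0,0,-6.5,0,0,0],
    [30,0,0,-7.1,0,0,0],
    [30,0,0,-7.6,0,0,0],
    [30,0,0,-8,0,0,0],
    [30,0,0,-8,0,0,0],
    [30,0,0,-8,0,0,0],
  ],
)

```text
time_s: 28.82
tool_pos: [461.2, 214.8, 96.7]
eef_rot: [-3.142, -0.0, 1.445]
wrist_force: [-4.8, 0.2, 8.7]
opening: 39.8
```

```bash
python3 - <<'E'
from h import *
show()
E
```

```text
t 28.82 pos [461.2 214.8  96.7] rot [-3.142 -0.     1.445] F [-4.8  0.2  8.7] T [-0.21  0.88  0.  ] open 39.8 q [0.28 0.11 1.95 0.   1.08 0.41]
```

Request:
play_rows(
  plan=[
    [75,0,0,0,0,0,0],
    [75,0,0,0,0,0,0],
    [75,0,0,0,0,0,0],
    [75,0,0,2,0,0,0],
    [75,0,0,6,0,0,0],
    [75,0,-3,10,0,0,0],
    [75,1,-9,10,0,0,1],
    [75,2,-15,10,0,0,2],
    [75,3,-21,10,0,0,3],
    [75,3.5,-27,10,0,0,5],
    [75,3.9,-33,10,0,0,6],
    [75,3.9,-39,10,0,0,8.4],
    [75,3.9,-43.8,8,0,0,8.4],
    [75,3.9,-43.8,4,0,0,8.4],
    [75,3.9,-43.8,4,0,0,8.4],
    [75,3.9,-43.8,4,0,0,8.4],
  ],
)

```text
time_s: 30.82
tool_pos: [500.5, -223.2, 136.4]
eef_rot: [3.141, 0.0, 1.592]
wrist_force: [0.8, 1.0, 0.8]
opening: 65.1
```

```bash
python3 - <<'E'
from h import *
show()
c=grab("wrist");save(c["img"],"w13",(150,60,420,290),2.9)
c=grab("scene");save(c["img"],"s13",(240,180,440,310),4)
E
```

```text
t 30.82 pos [ 500.5 -223.2  136.4] rot [3.141 0.    1.592] F [0.8 1.  0.8] T [-0.1   0.04  0.05] open 65.1 q [-0.56  0.14  1.83  0.    1.17 -0.59]
```

View pics/w13.png

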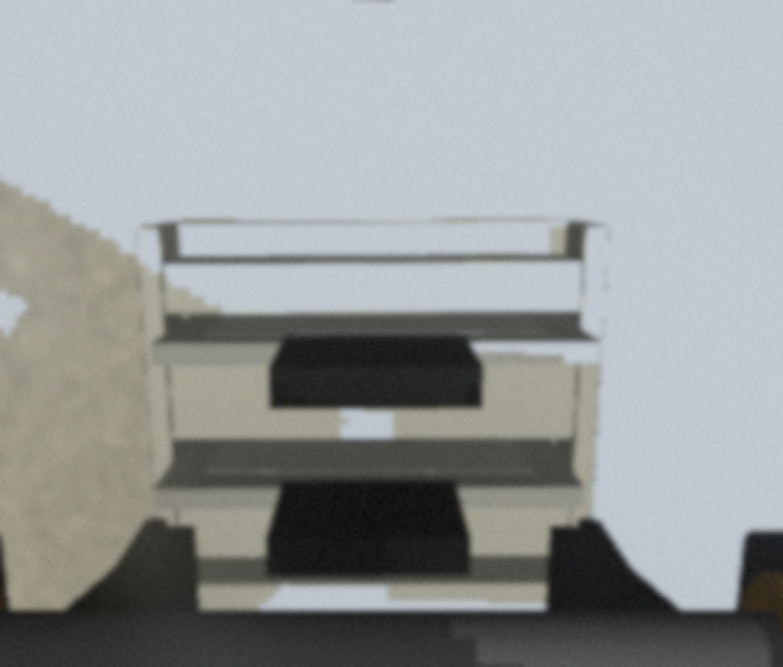

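View pics/s13.png

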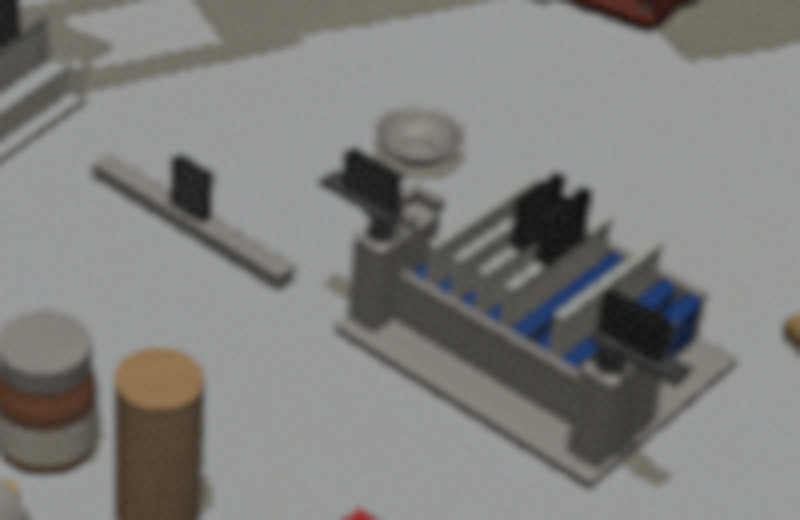

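Request:
play_rows(
  plan=[
    [75,0,0,-2,0,0,0],
    [75,0,0,-3.9,0,0,0],
    [75,0,0,-3.9,0,0,0],
    [75,0,0,-3.9,0,0,0],
    [30,0,0,-3.9,0,0,0],
    [30,0,0,-3.9,0,0,0],
    [30,0,0,-3.9,0,0,0],
    [30,0,0,-3.9,0,0,0],
    [30,0,0,-3.9,0,0,0],
    [30,0,0,-1,0,0,0],
    [30,0,0,3,0,0,0],
    [30,0,0,7,0,0,0],
    [30,0,0,10,0,0,0],
    [30,0,0,10,0,0,0],
  ],
)

```text
time_s: 32.67
tool_pos: [501.5, -224.3, 238.3]
eef_rot: [3.137, 0.003, 1.592]
wrist_force: [-0.1, 0.2, -1.0]
opening: 39.6
```

Request:
play_rows(
  plan=[
    [30,-0.5,5,0,0,0,-1],
    [30,-1,11,0,0,0,-2],
    [30,-1.5,17,0,0,0,-3],
    [30,-2,23,0,0,0,-4],
    [30,-2.5,29,0,0,0,-5],
    [30,-3,35,0,0,0,-6],
    [30,-3.7,41,0,0,0,-7],
    [30,-3.7,45.6,0,0,0,-8.4],
    [30,-3.7,45.6,0,0,0,-8.4],
    [30,-3.7,45.6,-3,0,0,-8.4],
    [30,-3.7,45.6,-6,0,0,-8.4],
    [30,-3.7,45.6,-6,0,0,-8.4],
    [30,-3.7,45.6,-6,0,0,-8.4],
    [30,-3.7,45.6,-6,0,0,-8.4],
  ],
)

```text
time_s: 34.42
tool_pos: [464.1, 232.5, 177.0]
eef_rot: [3.139, -0.001, 1.445]
wrist_force: [0.5, 0.3, -1.7]
opening: 39.4
```

```bash
python3 - <<'E'
from h import *
show()
c=grab("wrist");save(c["img"],"w14")
E
```

```text
t 34.42 pos [464.1 232.5 177. ] rot [ 3.139e+00 -1.000e-03  1.445e+00] F [ 0.5  0.3 -1.7] T [-0.03  0.07  0.02] open 39.4 q [ 0.31  0.02  1.87 -0.    1.24  0.44]
```

View pics/w14.png

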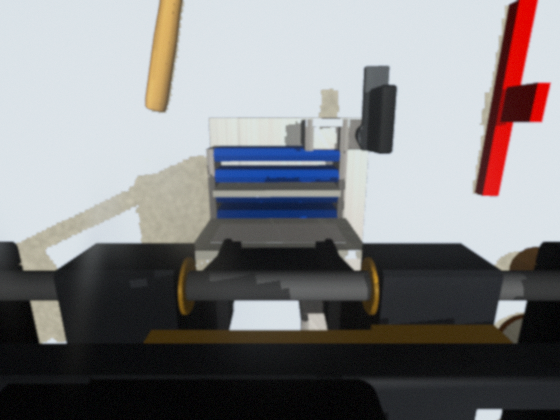

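Request:
play_rows(
  plan=[
    [30,0,0,-2,0,0,0],
    [30,0,0,-3.5,0,0,0],
    [30,0,0,-4.5,0,0,0],
    [30,0,0,-5.2,0,0,0],
    [30,0,0,-5.9,0,0,0],
    [30,0,0,-6.5,0,0,0],
    [30,0,0,-7.1,0,0,0],
    [30,0,0,-7.6,0,0,0],
    [30,0,0,-8,0,0,0],
    [30,0,0,-8,0,0,0],
    [30,0,0,-8,0,0,0],
  ],
)

```text
time_s: 35.85
tool_pos: [463.2, 232.8, 96.7]
eef_rot: [-3.142, -0.0, 1.445]
wrist_force: [-4.1, -1.4, 8.6]
opening: 39.6
```

```bash
python3 - <<'E'
from h import *
show()
E
```

```text
t 35.85 pos [463.2 232.8  96.7] rot [-3.142 -0.     1.445] F [-4.1 -1.4  8.6] T [-0.22  0.9   0.03] open 39.6 q [0.31 0.13 1.93 0.   1.09 0.44]
```

Request:
play_rows(
  plan=[
    [75,0,0,0,0,0,0],
    [75,0,0,0,0,0,0],
    [75,0,0,0,0,0,0],
    [75,0,0,2,0,0,0],
    [75,0,0,6,0,0,0],
    [75,0,-3,10,0,0,0],
    [75,1,-9,10,0,0,1],
    [75,2,-15,10,0,0,2],
    [75,3,-21,10,0,0,3],
    [75,3.5,-27,10,0,0,5],
    [75,3.8,-33,10,0,0,6],
    [75,3.8,-39,10,0,0,8.4],
    [75,3.8,-42.2,8,0,0,8.4],
    [75,3.8,-42.2,4,0,0,8.4],
    [75,3.8,-42.2,4,0,0,8.4],
    [75,3.8,-42.2,4,0,0,8.4],
  ],
)

```text
time_s: 37.85
tool_pos: [501.6, -189.4, 136.5]
eef_rot: [3.141, 0.0, 1.592]
wrist_force: [-0.3, -0.8, 0.2]
opening: 65.4
```

```bash
python3 - <<'E'
from h import *
show()
c=grab("wrist");save(c["img"],"w15",(150,60,420,290),2.9)
c=grab("scene");save(c["img"],"s15",(240,180,440,310),4)
E
```

```text
t 37.85 pos [ 501.6 -189.4  136.5] rot [3.141 0.    1.592] F [-0.3 -0.8  0.2] T [-0.06  0.04  0.01] open 65.4 q [-0.51  0.11  1.86  0.    1.17 -0.53]
```

View pics/w15.png

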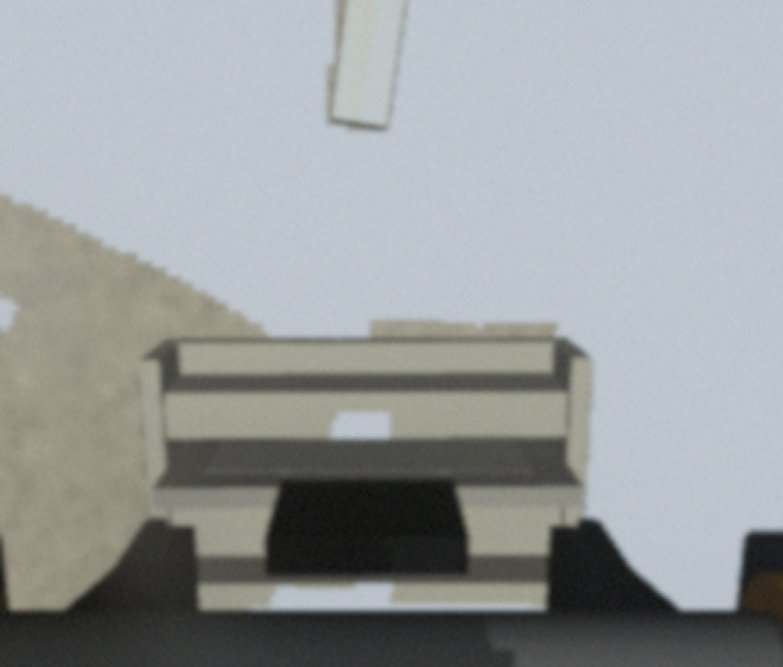

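View pics/s15.png

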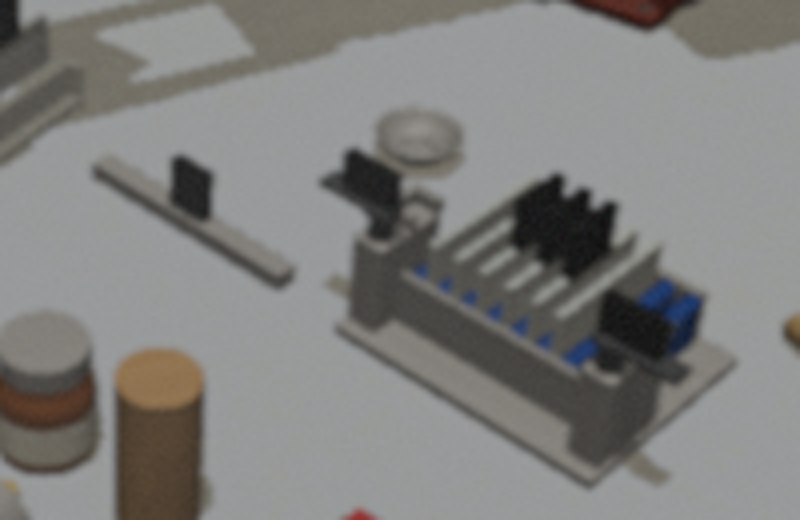

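Request:
play_rows(
  plan=[
    [75,0,0,-2,0,0,0],
    [75,0,0,-3.9,0,0,0],
    [75,0,0,-3.9,0,0,0],
    [75,0,0,-3.9,0,0,0],
    [30,0,0,-3.9,0,0,0],
    [30,0,0,-3.9,0,0,0],
    [30,0,0,-3.9,0,0,0],
    [30,0,0,-3.9,0,0,0],
    [30,0,0,-3.9,0,0,0],
    [30,0,0,-1,0,0,0],
    [30,0,0,3,0,0,0],
    [30,0,0,7,0,0,0],
    [30,0,0,10,0,0,0],
    [30,0,0,10,0,0,0],
  ],
)

```text
time_s: 39.7
tool_pos: [502.5, -190.2, 238.3]
eef_rot: [3.137, 0.003, 1.592]
wrist_force: [-0.1, 0.0, -1.1]
opening: 39.6
```

Request:
play_rows(
  plan=[
    [30,-0.5,5,0,0,0,-1],
    [30,-1,11,0,0,0,-2],
    [30,-1.5,17,0,0,0,-3],
    [30,-2,23,0,0,0,-4],
    [30,-2.5,29,0,0,0,-5],
    [30,-3,35,0,0,0,-6],
    [30,-3.4,41,0,0,0,-7],
    [30,-3.4,45.8,0,0,0,-8.4],
    [30,-3.4,45.8,0,0,0,-8.4],
    [30,-3.4,45.8,-3,0,0,-8.4],
    [30,-3.4,45.8,-6,0,0,-8.4],
    [30,-3.4,45.8,-6,0,0,-8.4],
    [30,-3.4,45.8,-6,0,0,-8.4],
    [30,-3.4,45.8,-6,0,0,-8.4],
  ],
)

```text
time_s: 41.45
tool_pos: [468.1, 268.5, 177.1]
eef_rot: [3.139, -0.001, 1.445]
wrist_force: [0.4, -0.1, -0.7]
opening: 39.3
```

```bash
python3 - <<'E'
from h import *
show()
c=grab("wrist");save(c["img"],"w16")
c=grab("scene");save(c["img"],"s16",(300,150,440,310),4)
E
```

```text
t 41.45 pos [468.1 268.5 177.1] rot [ 3.139e+00 -1.000e-03  1.445e+00] F [ 0.4 -0.1 -0.7] T [-0.04  0.11 -0.01] open 39.3 q [ 0.37  0.07  1.82 -0.    1.24  0.5 ]
```

View pics/w16.png

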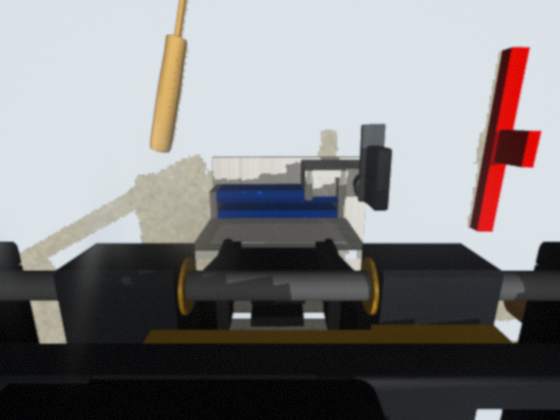

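View pics/s16.png

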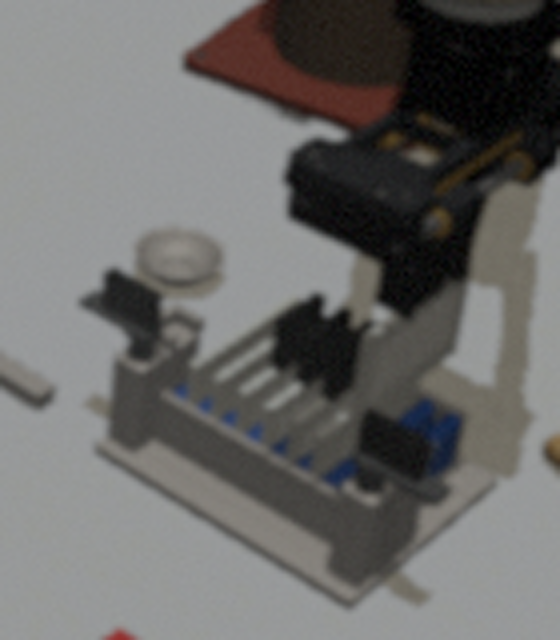

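Request:
play_rows(
  plan=[
    [30,0,0,-2,0,0,0],
    [30,0,0,-3.5,0,0,0],
    [30,0,0,-4.5,0,0,0],
    [30,0,0,-5.2,0,0,0],
    [30,0,0,-5.9,0,0,0],
    [30,0,0,-6.5,0,0,0],
    [30,0,0,-7.1,0,0,0],
    [30,0,0,-7.6,0,0,0],
    [30,0,0,-8,0,0,0],
    [30,0,0,-8,0,0,0],
    [30,0,0,-8,0,0,0],
  ],
)

```text
time_s: 42.92
tool_pos: [467.2, 268.7, 96.7]
eef_rot: [-3.142, -0.0, 1.445]
wrist_force: [-4.3, -1.9, 8.6]
opening: 39.6
```

```bash
python3 - <<'E'
from h import *
show()
E
```

```text
t 42.92 pos [467.2 268.7  96.7] rot [-3.142 -0.     1.445] F [-4.3 -1.9  8.6] T [-0.48  0.86 -0.08] open 39.6 q [0.38 0.17 1.88 0.   1.09 0.5 ]
```

Request:
play_rows(
  plan=[
    [75,0,0,0,0,0,0],
    [75,0,0,0,0,0,0],
    [75,0,0,0,0,0,0],
    [75,0,0,2,0,0,0],
    [75,0,0,7,0,0,0],
    [75,0,-3,12,0,0,0],
    [75,1,-9,15.5,0,0,0],
    [75,2,-15,15.5,0,0,0],
    [75,3,-21,15.5,0,0,0],
    [75,3,-27,15.5,0,0,0],
    [60,3,-33,15.5,0,0,0],
    [46,3,-36.3,15.5,0,0,0],
    [46,3,-36.3,15.5,0,0,0],
    [46,3,-36.3,15.5,0,0,0],
    [46,3,-36.3,15.5,0,0,0],
  ],
)

```text
time_s: 44.8
tool_pos: [497.2, -93.3, 250.5]
eef_rot: [-3.141, -0.0, 1.447]
wrist_force: [-1.2, -0.0, -0.6]
opening: 40.5
```

```bash
python3 - <<'E'
from h import *
show()
c=grab("wrist");save(c["img"],"w17");np.save("c17.npy",c,allow_pickle=True)
c=grab("scene");save(c["img"],"s17",(240,180,440,310),4)
E
```

```text
t 44.8 pos [497.2 -93.3 250.5] rot [-3.141 -0.     1.447] F [-1.2 -0.  -0.6] T [-0.12  0.13  0.04] open 40.5 q [-0.34 -0.07  1.82  0.    1.39 -0.22]
```

View pics/w17.png

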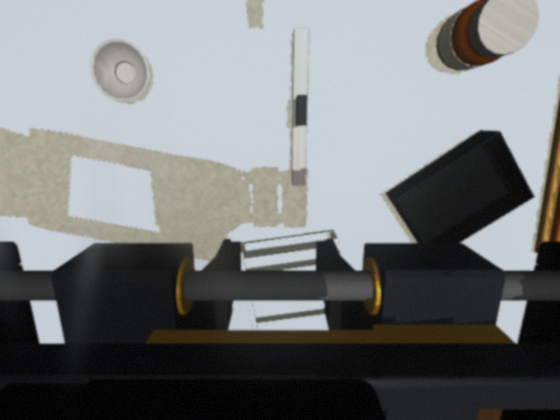

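View pics/s17.png

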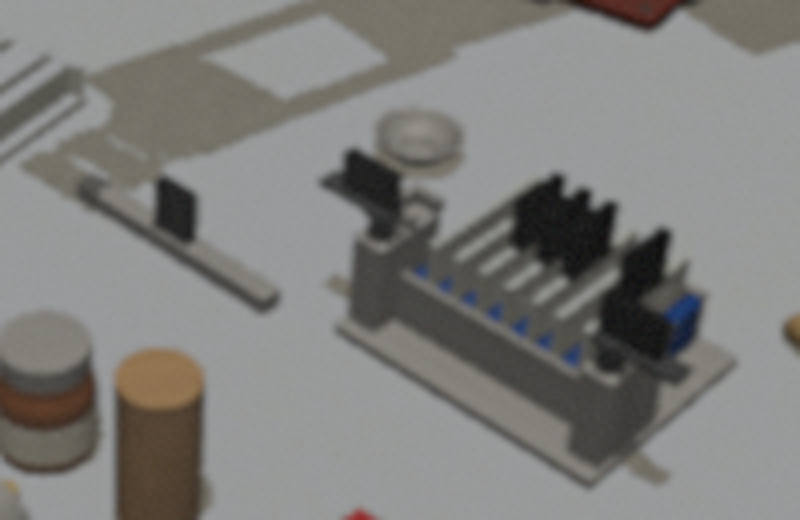

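```bash
python3 - <<'E'
from h import *
c=grab("wrist");save(c["img"],"w18",(250,15,350,195),3.3);np.save("c18.npy",c,allow_pickle=True)
E
```

```text
(no output)
```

View pics/w18.png

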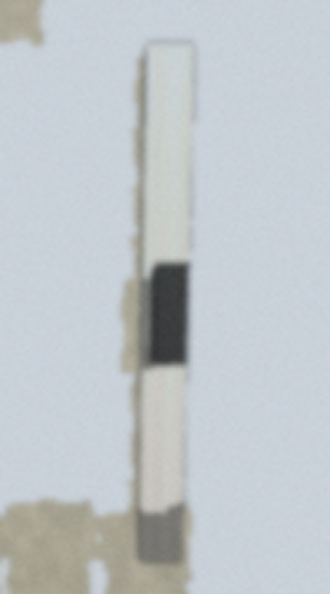

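```bash
python3 - <<'E'
from h import *
c=np.load("c18.npy",allow_pickle=True).item()
P=lambda u,v,z: onz(c,250+u/3.3-.35,15+v/3.3-.35,z)
A=P(169,43,14);B=P(161,562,14);d=A-B
print(A,B,np.hypot(*d[:2]),np.degrees(np.arctan2(d[1],d[0])),(A+B)/2)
print("block",P(170,314,50))
# block end top corner
for q in [(152,264),(188,264),(150,364),(186,364)]: print(P(*q,50))
E
```

```text
[541.27808498  67.66950811  14.        ] [520.88090621 -97.61266345  14.        ] 166.53600552632088 82.96480027716362 [531.0794956  -14.97157767  14.        ]
block [530.39867657 -14.71776101  50.        ]
[5.26548727e+02 2.34952033e-01 5.00000000e+01]
[537.27122734  -1.103003    50.        ]
[522.75378237 -28.57848951  50.        ]
[533.72976492 -29.94747256  50.        ]
```

Request:
play_rows(
  plan=[
    [46,1,3,-3,0,0,0.2],
    [46,3.35,8,-8,0,0,0.2],
    [46,3.35,8,-13,0,0,0.2],
    [46,3.35,8,-17,0,0,0.2],
    [46,3.35,8,-19.5,0,0,0.2],
    [46,3.35,8,-20.8,0,0,0.2],
    [46,3.35,8,-20.8,0,0,0.2],
    [46,3.35,8,-20.8,0,0,0.2],
    [0,3.35,8,-20.8,0,0,0.2],
    [0,3.35,8,-20.8,0,0,0.2],
    [0,3.35,8,-20.8,0,0,0.2],
    [0,3.35,8,-20.8,0,0,0.2],
    [0,3.35,8,-20.8,0,0,0.2],
  ],
  force=30,
)

```text
time_s: 46.58
tool_pos: [530.7, -14.5, 42.7]
eef_rot: [3.141, 0.0, 1.449]
wrist_force: [-0.1, 0.3, 0.7]
opening: 9.9
```

```bash
python3 - <<'E'
from h import *
show()
E
```

```text
t 46.58 pos [530.7 -14.5  42.7] rot [3.141 0.    1.449] F [-0.1  0.3  0.7] T [-0.06  0.15  0.01] open 9.9 q [-0.18  0.24  1.92 -0.    0.98 -0.05]
```

Request:
play_rows(
  plan=[
    [60,0,0,0,0,0,0],
    [60,0,0,0,0,0,0],
    [60,0,0,0,0,0,0],
    [60,0,0,4,0,0,0],
    [60,0,0,6,0,0,10],
    [60,0,0,6,0,0,20],
    [60,0,0,6,0,0,30],
    [60,0,0,6,0,0,40],
    [60,0,0,6,0,0,50],
    [60,0,0,6,0,0,60],
    [60,0,0,6,0,0,70],
    [60,0,0,6,0,0,80],
    [60,0,0,6,0,0,90],
    [60,0,0,6,0,0,90],
    [60,0,0,6,0,0,90],
    [60,0,0,6,0,0,90],
  ],
)

```text
time_s: 48.58
tool_pos: [530.6, -14.5, 102.5]
eef_rot: [3.142, -0.0, 3.018]
wrist_force: [-0.4, 0.2, -0.4]
opening: 52.3
```

```bash
python3 - <<'E'
from h import *
show()
c=grab("wrist");save(c["img"],"w19")
print(pix(c,[[530.4,-14.8,50]]))
E
```

```text
t 48.58 pos [530.6 -14.5 102.5] rot [ 3.142 -0.     3.018] F [-0.4  0.2 -0.4] T [-0.02 -0.02  0.01] open 52.3 q [-0.18  0.15  1.89  0.    1.1  -1.62]
[[277.87832897 238.58608017]]
```

View pics/w19.png

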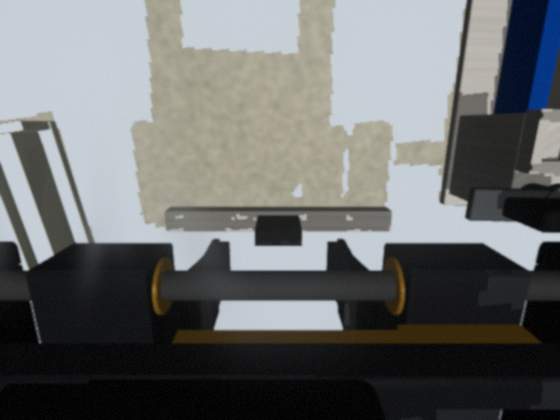

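Request:
play_rows(
  plan=[
    [60,0,0,-4,0,0,0],
    [60,0,0,-6,0,0,0],
    [60,0,0,-6,0,0,0],
    [0,0,0,-6,0,0,0],
    [0,0,0,-6,0,0,0],
    [0,0,0,-6,0,0,0],
    [0,0,0,-6,0,0,0],
    [0,0,0,-4,0,0,0],
    [0,0,0,0,0,0,0],
    [0,0,0,5,0,0,0],
    [0,0,0,10,0,0,0],
    [0,0,0,10,0,0,0],
  ],
  force=30,
)

```text
time_s: 50.12
tool_pos: [533.5, -15.0, 207.6]
eef_rot: [-3.141, 0.009, 3.02]
wrist_force: [1.0, 0.0, -2.2]
opening: 29.7
```

Request:
play_rows(
  plan=[
    [0,-0.5,3,0,0,0,0],
    [0,-1.5,8,0,0,0,0],
    [0,-2.5,14,0,0,0,-0.2],
    [0,-3.4,19,0,0,0,-0.2],
    [0,-3.4,22.4,0,0,0,-0.2],
    [0,-3.4,22.4,0,0,0,-0.2],
    [0,-3.4,22.4,-3,0,0,-0.2],
    [0,-3.4,22.4,-5,0,0,-0.2],
    [0,-3.4,22.4,-5.5,0,0,-0.2],
    [0,-3.4,22.4,-5.5,0,0,-0.2],
    [0,-3.4,22.4,-5.5,0,0,-0.2],
    [0,-3.4,22.4,-5.5,0,0,-0.2],
  ],
)

```text
time_s: 51.62
tool_pos: [497.3, 209.6, 148.5]
eef_rot: [3.141, 0.002, 3.016]
wrist_force: [-0.1, -0.7, -1.9]
opening: 30.0
```

```bash
python3 - <<'E'
from h import *
show()
c=grab("wrist");save(c["img"],"w20")
c=grab("scene");save(c["img"],"s20",(300,150,440,310),4)
E
```

```text
t 51.62 pos [497.3 209.6 148.5] rot [3.141e+00 2.000e-03 3.016e+00] F [-0.1 -0.7 -1.9] T [ 0.05  0.01 -0.03] open 30.0 q [ 0.25  0.11  1.84 -0.    1.19 -1.19]
```

View pics/w20.png

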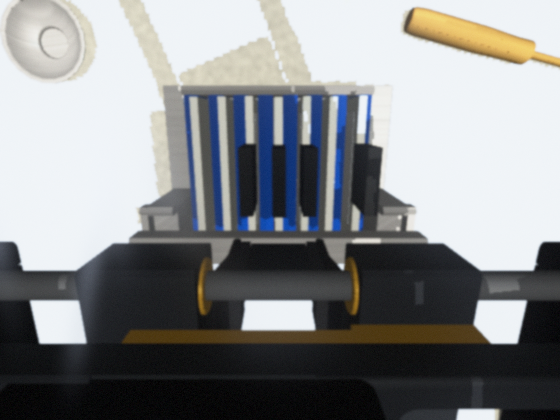

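View pics/s20.png

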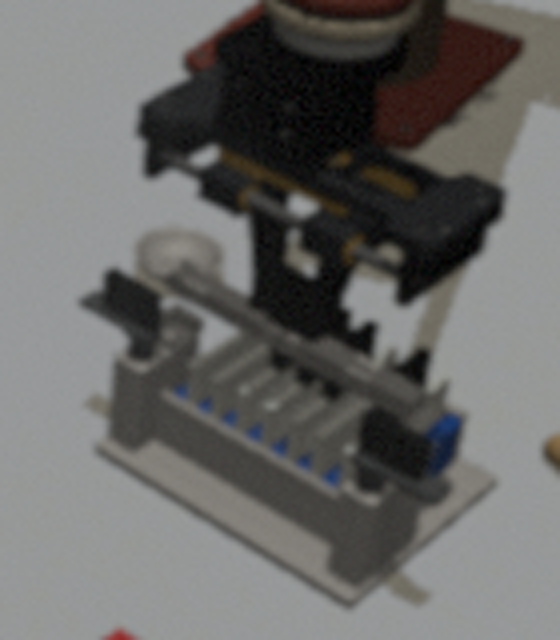

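Request:
play_rows(
  plan=[
    [0,0,0,-1,0,0,0],
    [0,0,0,-1.8,0,0,0],
    [0,0,0,-2.3,0,0,0],
    [0,0,0,-2.7,0,0,0],
    [0,0,0,-3,0,0,0],
    [0,0,0,-3.2,0,0,0],
    [0,0,0,-3.4,0,0,0],
    [0,0,0,-3.4,0,0,0],
    [0,0,0,-3.4,0,0,0],
  ],
)

```text
time_s: 52.85
tool_pos: [496.9, 209.6, 114.5]
eef_rot: [3.141, 0.001, 3.016]
wrist_force: [-2.7, -1.5, 5.5]
opening: 29.5
```

```bash
python3 - <<'E'
from h import *
show()
c=grab("wrist");save(c["img"],"w21",(120,80,440,280),2.5)
c=grab("scene");save(c["img"],"s21",(300,150,440,310),4)
E
```

```text
t 52.85 pos [496.9 209.6 114.5] rot [3.141e+00 1.000e-03 3.016e+00] F [-2.7 -1.5  5.5] T [-0.19  0.59  0.01] open 29.5 q [ 0.25  0.15  1.87 -0.    1.13 -1.19]
```

View pics/w21.png

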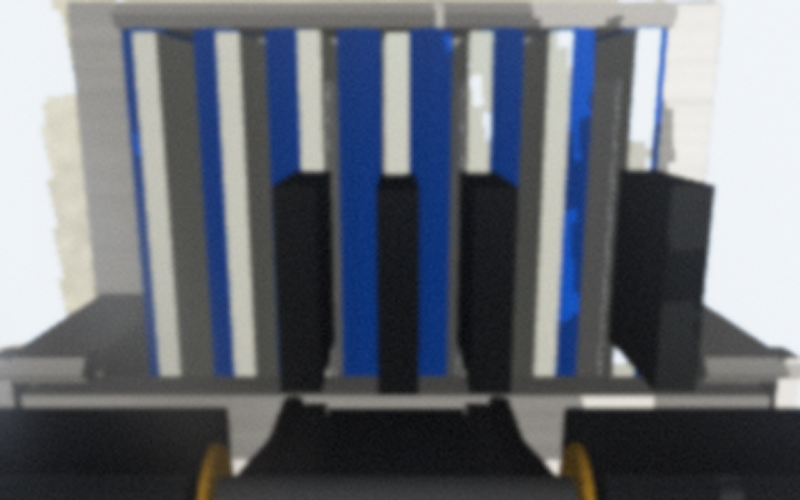

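View pics/s21.png

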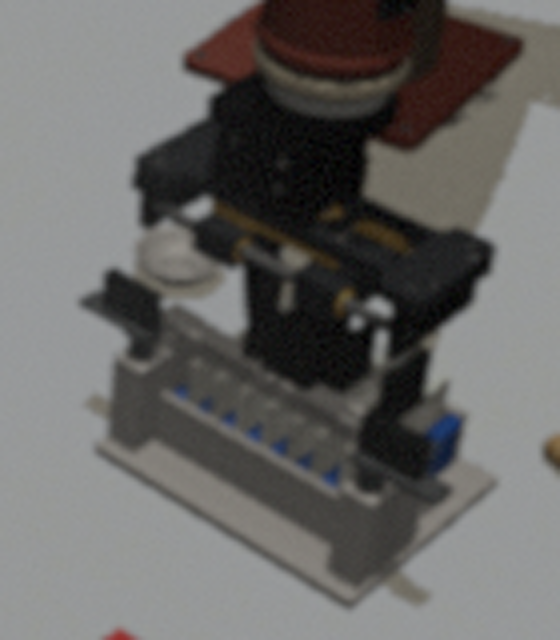

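Request:
play_rows(
  plan=[
    [55,0,0,0,0,0,0],
    [55,0,0,0,0,0,0],
    [55,0,0,0,0,0,0],
    [55,0,0,3,0,0,0],
    [46,0,0,7,0,0,0],
    [46,5,0,13,0,0,0],
    [46,5,0,13,0,0,0],
    [46,5,0,13,0,0,0],
    [46,5,0,13,0,0,0],
  ],
)

```text
time_s: 54.08
tool_pos: [545.4, 209.4, 241.9]
eef_rot: [-3.141, -0.003, 3.016]
wrist_force: [-0.2, 0.1, -0.4]
opening: 40.1
```

```bash
python3 - <<'E'
from h import *
show()
c=grab("wrist");save(c["img"],"w22",(130,30,430,240),2.6)
o=np.array([460.8,214.4]);a=np.radians(-7.2);M=np.array([[np.cos(a),-np.sin(a)],[np.sin(a),np.cos(a)]])
W=lambda x,y,z:np.r_[o+M@[x,y],z]
q=pix(c,[W(36,0,121),W(28,-84,85),W(28,84,85),W(44,-84,85),W(44,84,85)])
print(np.round((q-[130,30])*2.6))
c=grab("scene");save(c["img"],"s22",(300,150,440,310),4)
E
```

```text
t 54.08 pos [545.4 209.4 241.9] rot [-3.141e+00 -3.000e-03  3.016e+00] F [-0.2  0.1 -0.4] T [-0.04  0.01  0.02] open 40.1 q [ 0.23  0.13  1.64  0.    1.38 -1.21]
[[367. 315.]
 [125. 282.]
 [614. 282.]
 [129. 329.]
 [610. 329.]]
```

View pics/w22.png

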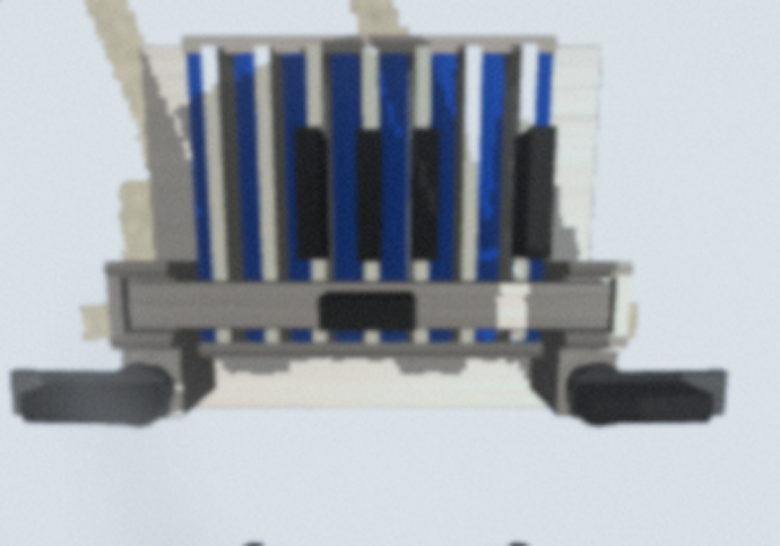

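View pics/s22.png

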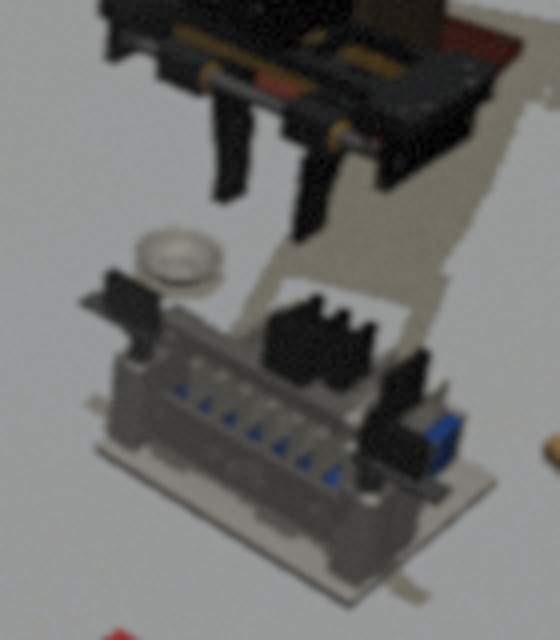

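Request:
play_rows(
  plan=[
    [40,-0.5,3,-2,0,0,-10],
    [40,-1,7.8,-4,0,0,-20],
    [40,-1,7.8,-5,0,0,-30],
    [40,-1,7.8,-6,0,0,-40],
    [40,-1,7.8,-7,0,0,-50],
    [40,-1,7.8,-8,0,0,-60],
    [40,-1,7.8,-8,0,0,-70],
    [40,-1,7.8,-8,0,0,-80],
    [40,-1,7.8,-9,0,0,-88.8],
    [40,-1,7.8,-9,0,0,-88.8],
    [40,-1,7.8,-9,0,0,-88.8],
    [40,-1,7.8,-9,0,0,-88.8],
  ],
)

```text
time_s: 55.68
tool_pos: [536.6, 287.6, 153.8]
eef_rot: [3.141, -0.0, 1.468]
wrist_force: [0.5, 0.0, -0.2]
opening: 35.0
```

```bash
python3 - <<'E'
from h import *
show()
c=grab("wrist");save(c["img"],"w23",(180,120,380,290),4)
E
```

```text
t 55.67 pos [536.6 287.6 153.8] rot [ 3.141 -0.     1.468] F [ 0.5  0.  -0.2] T [-0.09  0.05  0.04] open 35.0 q [0.36 0.26 1.66 0.   1.23 0.47]
```

View pics/w23.png

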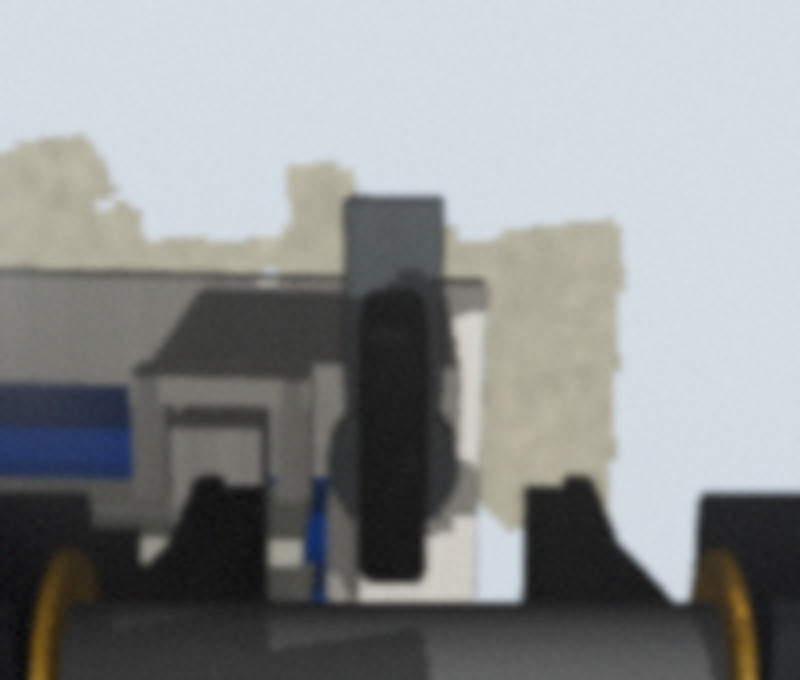

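Request:
play_rows(
  plan=[
    [40,0,0,-2,0,0,0],
    [40,0,0,-3.6,0,0,0],
    [40,0,0,-3.6,0,0,0],
    [0,0,0,-3.6,0,0,0],
    [0,0,0,-3.6,0,0,0],
    [0,0,0,-3.6,0,0,0],
    [0,0,0,-3.6,0,0,0],
    [0,0,0,-3.6,0,0,10],
    [0,0,0,-3.6,0,0,20],
    [0,0,0,-3.6,0,0,30],
    [0,0,0,-3.6,0,0,40],
    [0,0,0,-3.6,0,0,50],
    [0,0,0,-3.6,0,0,60],
    [0,0,0,-3.6,0,0,70],
    [0,0,0,-3.6,0,0,80],
    [0,0,0,-3.6,0,0,89],
    [0,0,0,-3.6,0,0,89],
    [0,0,0,-3.6,0,0,89],
    [0,0,0,-3.6,0,0,89],
  ],
  force=12,
)

```text
time_s: 58.1
tool_pos: [534.8, 286.3, 118.1]
eef_rot: [-3.138, -0.004, 3.02]
wrist_force: [-8.6, -5.6, 10.1]
opening: 9.8
```

Request:
play_rows(
  plan=[
    [40,0,0,0,0,0,0],
    [40,0,0,0,0,0,0],
    [40,0,0,0,0,0,0],
    [40,0,0,3.5,0,0,0],
    [40,0,0,6,0,0,0],
    [40,0,0,6,0,0,0],
    [40,0,0,6,0,0,0],
  ],
)

```text
time_s: 58.98
tool_pos: [536.1, 287.3, 176.4]
eef_rot: [-3.141, -0.001, 3.019]
wrist_force: [0.1, 0.3, -0.5]
opening: 34.6
```

```bash
python3 - <<'E'
from h import *
show()
c=grab("wrist");save(c["img"],"w24",(180,100,380,290),4)
E
```

```text
t 58.98 pos [536.1 287.3 176.4] rot [-3.141e+00 -1.000e-03  3.019e+00] F [ 0.1  0.3 -0.5] T [ 0.05 -0.01  0.  ] open 34.6 q [ 0.36  0.24  1.64 -0.    1.27 -1.09]
```

View pics/w24.png

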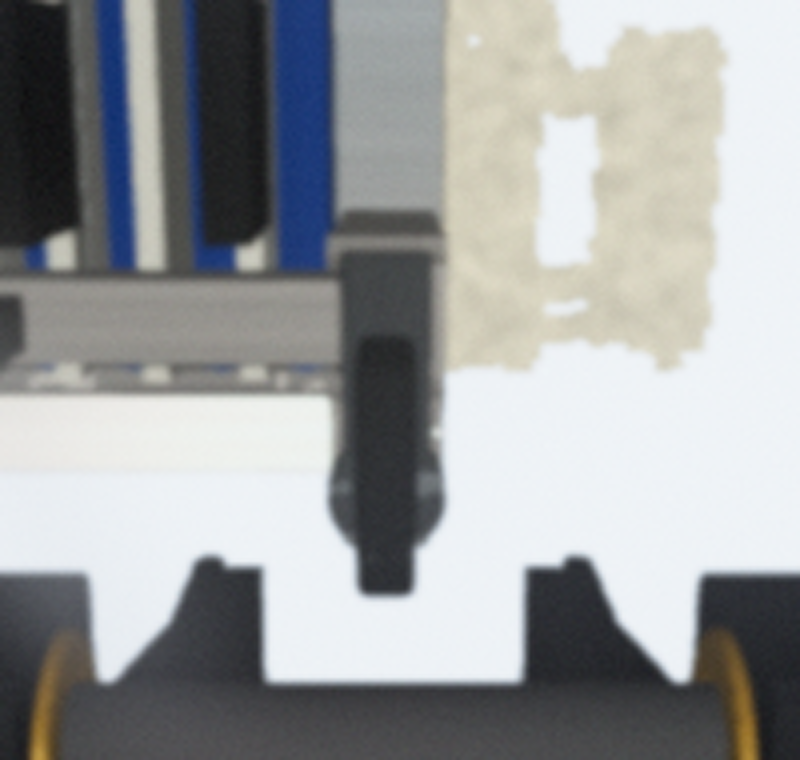

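Request:
play_rows(
  plan=[
    [40,0,-3,0,0,0,-10],
    [40,-1,-8,0,0,0,-20],
    [40,-2,-13,0,0,0,-30],
    [40,-2.05,-16.2,0,0,0,-40],
    [40,-2.05,-16.2,0,0,0,-50],
    [40,-2.05,-16.2,0,0,0,-60],
    [40,-2.05,-16.2,0,0,0,-70],
    [40,-2.05,-16.2,-1,0,0,-80],
    [40,-2.05,-16.2,-2.4,0,0,-91.4],
    [40,-2.05,-16.2,-2.4,0,0,-91.4],
    [40,-2.05,-16.2,-2.4,0,0,-91.4],
    [40,-2.05,-16.2,-2.4,0,0,-91.4],
  ],
)

```text
time_s: 60.52
tool_pos: [516.4, 125.5, 153.9]
eef_rot: [3.141, -0.0, 1.426]
wrist_force: [-0.9, -0.7, 0.1]
opening: 34.9
```

```bash
python3 - <<'E'
from h import *
show()
c=grab("wrist");save(c["img"],"w25",(150,60,400,290),3)
E
```

```text
t 60.52 pos [516.4 125.5 153.9] rot [ 3.141 -0.     1.426] F [-0.9 -0.7  0.1] T [-0.09  0.1  -0.02] open 34.9 q [0.09 0.08 1.86 0.   1.2  0.23]
```

View pics/w25.png

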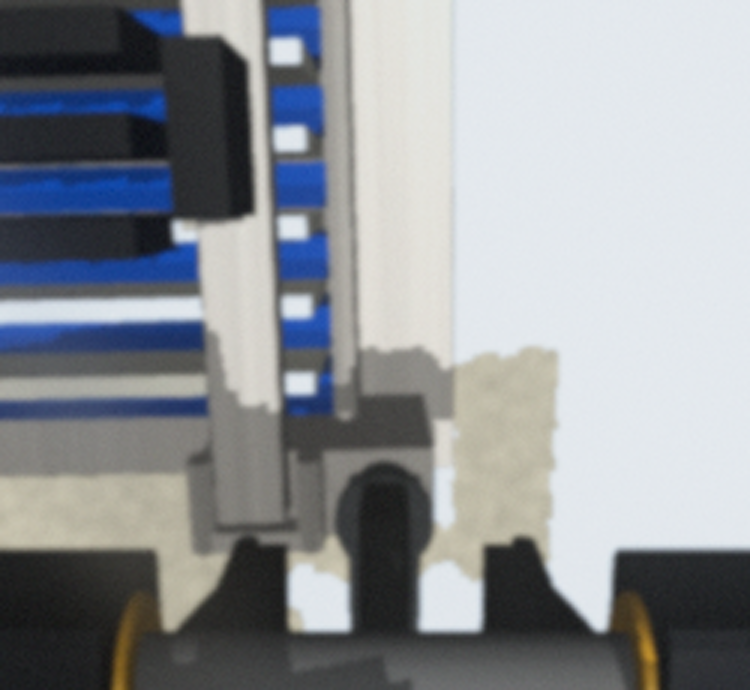

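Request:
play_rows(
  plan=[
    [40,0,0,-2,0,0,0],
    [40,0,0,-3.5,0,0,0],
    [40,0,0,-3.5,0,0,0],
    [0,0,0,-3.5,0,0,0],
    [0,0,0,-3.5,0,0,0],
    [0,0,0,-3.5,0,0,0],
    [0,0,0,-3.5,0,0,0],
    [0,0,0,-3.5,0,0,-10],
    [0,0,0,-3.5,0,0,-20],
    [0,0,0,-3.5,0,0,-30],
    [0,0,0,-3.5,0,0,-40],
    [0,0,0,-3.5,0,0,-50],
    [0,0,0,-3.5,0,0,-60],
    [0,0,0,-3.5,0,0,-70],
    [0,0,0,-3.5,0,0,-80],
    [0,0,0,-3.5,0,0,-89],
    [0,0,0,-3.5,0,0,-89],
    [0,0,0,-3.5,0,0,-89],
    [0,0,0,-3.5,0,0,-89],
  ],
  force=12,
)

```text
time_s: 62.95
tool_pos: [516.6, 125.2, 119.0]
eef_rot: [3.141, -0.001, -0.127]
wrist_force: [-0.3, -4.4, 5.6]
opening: 9.8
```

Request:
play_rows(
  plan=[
    [40,0,0,0,0,0,0],
    [40,0,0,0,0,0,0],
    [40,0,0,0,0,0,0],
    [40,0,0,3.5,0,0,0],
    [40,0,0,9,0,0,0],
    [40,-10,5,14,0,0,0],
    [40,-13,8,14,0,0,0],
    [40,-13,8,14,0,0,0],
    [40,-13,8,14,0,0,0],
    [40,-13,8,14,0,0,0],
  ],
)

```text
time_s: 64.2
tool_pos: [386.4, 205.4, 258.4]
eef_rot: [3.141, -0.0, -0.129]
wrist_force: [0.3, 0.2, 1.2]
opening: 34.8
```

```bash
python3 - <<'E'
from h import *
show()
c=grab("wrist");save(c["img"],"w26");np.save("c26.npy",c,allow_pickle=True)
c=grab("scene");save(c["img"],"s26",(300,180,440,310),5)
E
```

```text
t 64.2 pos [386.4 205.4 258.4] rot [ 3.141 -0.    -0.129] F [0.3 0.2 1.2] T [-0.    0.18  0.02] open 34.8 q [ 0.31 -0.26  1.97 -0.    1.43  2.01]
```

View pics/w26.png

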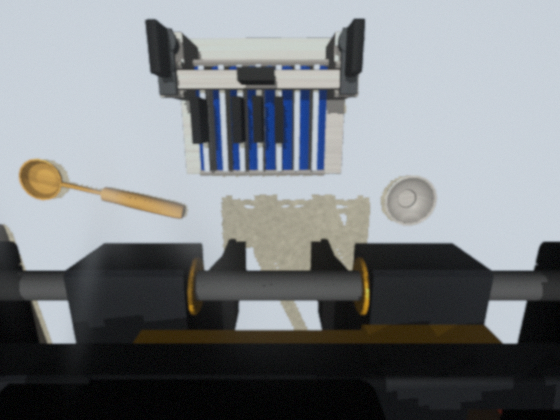

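View pics/s26.png

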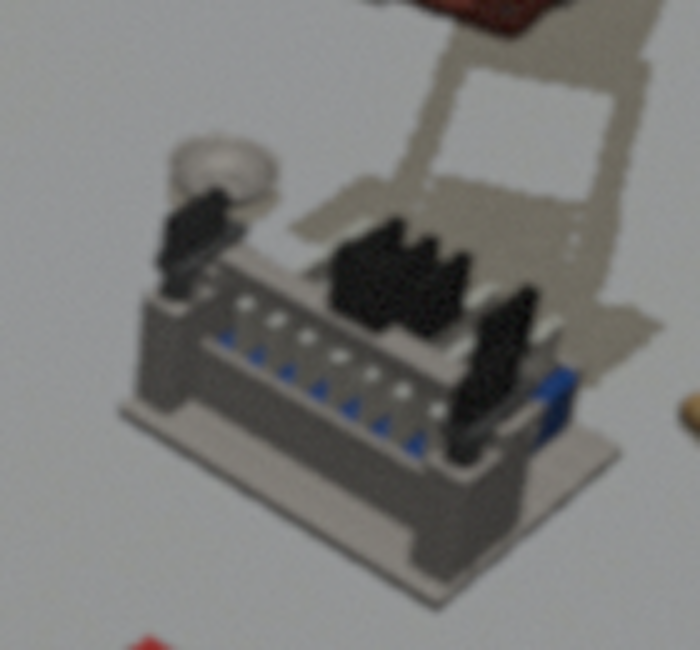

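```bash
python3 - <<'E'
from h import *
c=np.load("c26.npy",allow_pickle=True).item()
save(c["img"],"w26c",(135,5,385,190),3.2)
o=np.array([460.8,214.4]);a=np.radians(-7.2);M=np.array([[np.cos(a),-np.sin(a)],[np.sin(a),np.cos(a)]])
W=lambda x,y,z:np.r_[o+M@[x,y],z]
for s in (1,-1):
    q=pix(c,[W(22,81*s-8,92.5),W(22,81*s+8,92.5),W(36,81*s-5,118.5),W(76,81*s-5,118.5),W(36,81*s+5,118.5),W(76,81*s+5,118.5)]);print(np.round((q-[135,5])*3.2).tolist())
t=grab("top");save(t["img"],"t26")
E
```

```text
[[128.0, 286.0], [70.0, 286.0], [79.0, 218.0], [62.0, 39.0], [39.0, 218.0], [21.0, 39.0]]
[[711.0, 284.0], [653.0, 284.0], [727.0, 216.0], [737.0, 37.0], [687.0, 216.0], [696.0, 37.0]]
```

View pics/w26c.png

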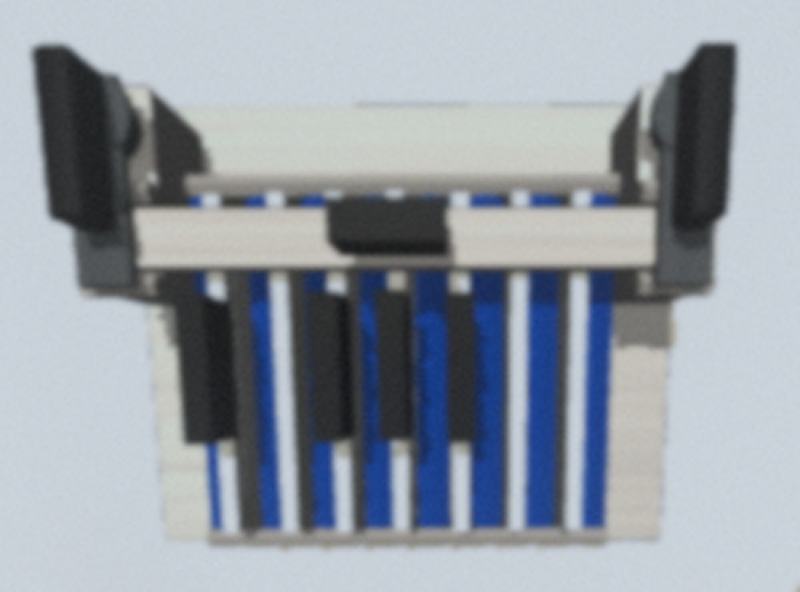

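View pics/t26.png

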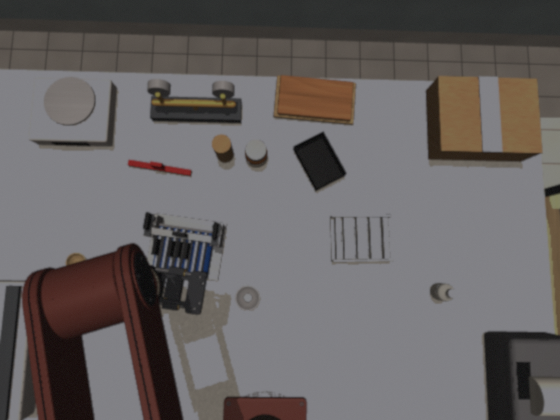

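```bash
python3 - <<'E'
from h import *
show(); print(ctrl.hand_in())
E
```

```text
t 64.35 pos [386.6 204.9 257.9] rot [ 3.141e+00  1.000e-03 -1.300e-01] F [-0.1 -0.5  0.9] T [-0.03  0.17 -0.07] open 34.7 q [ 0.31 -0.25  1.97 -0.    1.43  2.01]
the job is handed in; nothing more can be done
None
```

The job is done and was handed in at 64 s; the hand-in gives no verdict.

**What I did**
- I turned both turnbuttons off the bar, lifted the bar out and laid it on the bench.
- All four sample plates went into the empty slots 3, 4, 5 and 7. The reference plates in slots 1, 2 and 6 stayed in place.
- While it lay on the bench, the bar was knocked about 25 mm aside, so I measured its position again before picking it up. I gripped it by the ends of its block, because the fingers would otherwise have hit the plate tabs.
- I laid the bar back in its notches and turned both turnbuttons over its ends.

**What the last checks showed**
- **Plates:** the stand is empty and all 7 slots are filled. Each sample plate stopped within 0.1 mm of the height it had in the stand, with light floor contact of 7–9 N.
- **Bar:** its edges matched the predicted seated position within about 1–2 mm.
- **Turnbuttons:** both wings lie over the bar ends, square to within about 2 degrees by eye from the images.
- **Other things:** the bystanders and the red look-alike bar appear unmoved in the top view. The exception is the spoon, which the arm partly hid there; the wrist view shows it lying in place.

No check failed. The small disagreements of 1–2 mm between camera estimates are within the stated calibration.

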